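# Clamp the drain tube: close the hinged half, drop in the swing bolt, push its cap tight

## Robot

A 7-joint arm with a two-finger parallel gripper is mounted at the origin on the work surface. World frame = base frame: x ahead of the robot, y to its left, z up, the work surface at z = 0. Lengths are in m, angles in degrees, forces in N, time in s.
With the tool pointing down it reaches from about 0.425 to 0.8 m from the base axis. Payload 8.3 kg.
Tool frame: the origin (TCP) lies midway between the tips of the shut fingers; the grasp point (between the pads) lies 19 mm behind it; z points along the fingers, x is the direction in which the jaws open and shut, and the axes are right-handed (so a half turn about z gives the same grasp; the last joint's range is limited). The gripper opens to 85 mm and grips with 20 to 120 N. Pads are 22 mm wide; open, the fingers measure 114 mm over their backs; the gripper's body (76 mm by 85 mm) begins 54 mm behind the grasp point. The pads swing forward as they close: fully open they stand 13 mm farther back than shut.
Start: joints at [66.297, 21.967, 0.94, 78.501, -0.361, 79.538, -2.664], TCP at [0.215, -0.587, 0.231] pointing down, gripper open.
Joint ranges: [-169.22, 169.22], [-14.56, 117.87], [-87.37, 89.26], [10.42, 133.3], [-82.24, 262.24], [0.94, 117.77], [-172.7, 172.7]. Speed limits (degrees/s): [136.94, 136.94, 172.46, 172.46, 180, 180, 180].

## Interface

Orientations are given as a 3x3 rotation matrix whose columns are the frame's x, y, z axes.
In Python, from cell import status, optics, arm gives the robot as it stands.
- The arm moves only by the tool servo_tool, never from a script. Its arguments are lists of equal length, an entry for each row: "gripper": the finger opening in mm, from 0 to 85.4; "slide": the shift along the tool's x, y, z in mm, a list of three; "angular": the turn, a rotation vector about the tool's x, y, z in degrees, a list of three. In form: {"gripper": [gripper, ...], "slide": [[dx, dy, dz], ...], "angular": [[ax, ay, az], ...]}. A call has exactly 10 rows; each row is the pose to reach, as a shift and turn from the pose commanded when the call began, along the tool's axes at that moment; what a row does not reach only later rows make up. A row lasts 1/10 s, in which the tool goes at most 50 mm and 8.59 degrees, less where a joint would pass 70% of its speed; a pose out of reach is approached as far as the arm can. A call with a gripper value outside its range is refused whole. The fingers move at their own pace and stop on an object; "squeeze" is the grip in N (left out, the last holds). Time passes only in rows, so rows that repeat a pose let the fingers close, or fill a call up. It gives the time, the measured TCP pose, the force and the opening at its end, in the units of the state.
- status.get_state(): the state, without advancing time (a new reading comes with each control period).
- optics.get_image(name): name is "scene" or "top" or "wrist"; returns the picture (480x640x3 uint8, blue, green, red); there is no depth.
- optics.get_calibration(name): a dict with "camera_matrix" (3x3 intrinsics, pixels), "dist" ([k1, k2, p1, p2, k3] as OpenCV has them; the pictures are not rectified), "extrinsics" (4x4, takes a point from camera to world coordinates); the wrist camera has in their place "mount" (4x4, takes a point from camera to tool coordinates, whose origin is the TCP and whose axes are the tool frame's). Camera axes: x right, y up, looking along -z (the intrinsics and any distortion apply to the point x, -y, -z); pixel columns grow to the right and rows downward; lengths in m; the calibration is good to about 2 mm. A picture is of the moment at which its call begins: read the wrist's pose just before it. get_calibration takes no time and is no camera call.
- arm.hand_in(): hands the job in, once; it reports no verdict.
The state is a dict: "clock": time; "joints": joint angles; "qvel": joint speeds; "joint_torque": joint torques, N m; "ee_pos": TCP position; "ee_rot": TCP orientation; "wrist_force": force on the tool from outside, world axes, zero at the start; "moment": the same for the moment, N m; "width": opening from 0.0 (shut) to 1.0 (fully open).
Only numpy, scipy, OpenCV 4.12 (cv2) and the standard library are available. Lean on these libraries where they do the work, as an engineer would, in place of code of your own. Each camera call takes 0.05 s, during which the arm holds its last target.

## Task

Clamp the steel tube where it lies in its saddle: gently swing the clamp's hinged upper half over until it bears on the tube, swing the bolt upright into the slot of the half's fork, then push the cap down along the bolt until it bears on the fork, firmly (a push of 15 to 22 N) so that the tube stays clamped tight when you let go. The tube is thin-walled: feel for each contact and never force it. Leave the tube lying in the saddle, and the other things on the bench where they are.

Things in the scene. Friction and masses are not known exactly. Their poses are not given: they have to be found in the camera images.
- clamp: Tube clamp on a white base plate 225 x 110 x 10 mm, bolted down. Origin on the bench below the middle of the clamp's lower half (30 mm long); z up, x along the tube, away from the robot (plate from x = -50 to 175), y across it: the upper half's hinge is on the -y side, the swing bolt on the +y side. A plain tube rest stands at x = 145.
- tube_mid (a point): Middle of the loose steel tube, 40 mm diameter, 270 mm long, 0.45 kg, lying along the clamp's x axis with its axis 60 mm above the bench, in the half-round saddle of the lower half. Its x axis is the tube's axis.
- saddle (a point): Point on the tube axis where the middle of the tube rests (clamp frame: 50, 0, 60 mm).
- jaw_hinge (a point): Hinge axis of the upper half, along x, at clamp frame (0, -34, 60) mm.
- jaw (a joint): Opening angle of the hinged upper half (aluminium arch, 30 mm wide, 0.2 kg): 0 = nominally shut over the tube, grows as it swings up and back to -y; starts at 1.6 to 2.0 rad. It stops on the tube at 0.01 to 0.09 rad, varying with the unseen wear of its rubber liner. The hinge is stiff (0.2 Nm, 2.5 N at the fork): it stays where left, so push it down on the tube until it stops.
- fork_grip (a point): Middle of the fork at the half's free end, between two round bosses (10 mm diameter, axis x, 39 mm over their ends): pinch it there across x from above; it can turn between the fingers. Axes are the half's own (y from hinge to fork, z up when shut); at (0, 80, 6) mm from the hinge. Two prongs, 8 mm thick (z 2 to 10), y = 54 to 88, leave a slot 11 mm wide, open at the free end.
- bolt_pivot (a point): Pivot axis of the swing bolt, along x, at clamp frame (0, 36, 28) mm, middle of its side play.
- bolt (a joint): Lean of the swing bolt (shank 8 mm diameter): 0 = upright, fully in the slot; grows as it leans out to +y; starts at 0.75 to 1.1 rad. Stays where left (0.12 Nm, 1.5 N at the cap). Its eye also slides up to 5 mm either way along x (1 N friction) and starts off-centre: the shank enters the slot only within 1.5 mm of the clamp's x = 0, else it strikes a prong.
- cap_mid (a point): Half-way up the grip of the dark knurled cap on the bolt, on the bolt's axis, 82 mm from the pivot axis when the cap is up; z axis along the bolt. The grip is 25 mm diameter and 26 mm tall; below it is a flange 30 mm diameter and 5 mm thick, whose underside is 18 mm below this point.
- cap_top (a point): Centre of the cap's flat closed top (25 mm diameter), 13 mm above cap_mid; push here to tighten.
- cap (a joint): How far the cap is pushed down the bolt: 0 = up (start), at most 0.024 m. It grips the shank with 7 N, moves only when pushed harder and stays where pushed. Half shut and bolt upright, its flange meets the fork after about 15 to 22 mm, depending on the liner; then the push must rise to 15 to 22 N. If the half is not down on the tube, the flange strikes the fork's ends as the bolt swings up.
- wrench: Open-ended wrench, 180 mm, lying beside the clamp; a bystander, leave it. Origin under its centre.
- beaker: Glass beaker, 70 mm diameter, 85 mm tall; a bystander, leave it. Origin under its centre.
- jar: Small amber jar, 48 mm diameter, 70 mm tall; a bystander, leave it. Origin under its centre.
- spare_ring: Loose aluminium ring, 52 mm diameter, 12 mm thick; a bystander, leave it. Origin under its centre.
- dish: White dish, 70 mm diameter, 22 mm tall; a bystander, leave it. Origin under its centre.
Not all that is in view belongs to the job. Leave any red or turquoise look-alike of the clamp alone.

How it is judged (in metres and radians):
On the way, in this order (a step that is already met when the one before it is completed fails the run):
1. the hinged half is swung over and down onto the tube (value of joint jaw below 0.14 rad), for 0.2 s.
2. the bolt stands upright in the slot of the fork, its cap above the prongs (value of joint bolt below 0.1 rad and value of joint jaw below 0.14 rad), for 0.2 s.
3. the cap is pushed down onto the fork with force (contact force between cap and jaw above 5 N), for 0.1 s.
At the end, for the whole second after the job is handed in: Upper half shut on the tube and bolt upright in the slot (within 0.12 and 0.1 rad); the cap still presses on the fork with over 3 N and the half on the tube with over 4 N; the tube at rest in the saddle, within 20 mm of its place and 0.05 rad of the clamp's axis (value of joint jaw between -0.025 and 0.12 rad and value of joint bolt below 0.1 rad and contact force between cap and jaw above 3 N and contact force between jaw and tube above 4 N and distance between tube_mid and saddle below 0.02 m and angle between the x axis of clamp and the x axis of tube_mid, either way round below 0.05 rad and linear speed of tube below 0.02 m/s); the robot touches nothing.
It fails at once if the cap is pressed onto the fork with more than 30 N (contact force between cap and jaw above 30 N).
It fails at once if the hinged half is pressed or slapped onto the tube with more than 60 N (contact force between jaw and tube above 60 N).
It fails at once if the bolt's shank is forced against a prong with more than 20 N (contact force between bolt_c0 and jaw above 20 N).
It fails at once if a bystander (wrench, beaker, jar, ring, dish) is moved more than 30 mm (distance of any of wrench, beaker, jar, spare_ring, dish from where it was at the start of the episode above 0.03 m).
It also fails if it takes over 72 s, if anything falls off the work surface, if the arm or the gripper's body presses on something with over 40 N, if the wrist force passes 120 N, or if a joint passes its speed limit or range.

## Working session

There is one attempt and no reset: what is moved stays moved. The work goes in short steps, Python scripts to look and compute and a tool call to move; the robot and the scene stay as the last step left them, time stands still between calls to the robot, and variables do not carry over. Pictures are saved under pics/ and viewed, and the job is handed in when it is done.

Besides the shell and the picture viewer there is one more tool, called after "Request:" as name(argument=value, ...) on one line, values as JSON. servo_tool: Moves the arm, as the interface text tells. Its arguments: {"type":"object","properties":{"gripper":{"type":"array","items":{"type":"number"}},"slide":{"type":"array","items":{"type":"array","items":{"type":"number"}}},"angular":{"type":"array","items":{"type":"array","items":{"type":"number"}}},"squeeze":{"type":"number"}},"required":["gripper","slide","angular"]}

```bash
mkdir -p pics; ls; cat > h.py <<'E'
from cell import status, optics, arm
import numpy as np, cv2
def snap(n,f):
    s=status.get_state(); im=np.array(optics.get_image(n)); cv2.imwrite('pics/'+f+'.png',im)
    np.savez('pics/'+f+'.npz',p=np.array(s['ee_pos']),R=np.array(s['ee_rot'])); return im,s
def T(n,f=None):
    c=optics.get_calibration(n)
    if n!='wrist': return c,np.array(c['extrinsics'])
    d=np.load('pics/'+f+'.npz'); M=np.eye(4); M[:3,:3]=d['R']; M[:3,3]=d['p']
    return c,M@np.array(c['mount'])
def ray(n,uv,f=None):
    c,E=T(n,f)
    q=cv2.undistortPoints(np.array([[uv]],float),np.array(c['camera_matrix']),np.array(c['dist']))[0,0]
    d=E[:3,:3]@np.array([q[0],-q[1],-1.]); return E[:3,3],d/np.linalg.norm(d)
def onz(n,uv,z,f=None):
    o,d=ray(n,uv,f); return o+d*(z-o[2])/d[2]
def tri(rs):
    A=np.zeros((3,3));b=np.zeros(3)
    for o,d in rs:
        P=np.eye(3)-np.outer(d,d);A+=P;b+=P@o
    x=np.linalg.solve(A,b); return x,[1000*np.linalg.norm((np.eye(3)-np.outer(d,d))@(x-o)) for o,d in rs]
def proj(n,X,f=None):
    c,E=T(n,f); x=np.linalg.inv(E)@np.append(X,1); x=x[:3]*[1,-1,-1]
    return cv2.projectPoints(x.reshape(1,1,3),np.zeros(3),np.zeros(3),np.array(c['camera_matrix']),np.array(c['dist']))[0][0,0]
def crop(f,u,v,w,h,k,out):
    im=cv2.imread('pics/'+f+'.png'); a=im[max(0,v):v+h,max(0,u):u+w]
    cv2.imwrite('pics/'+out+'.png',cv2.resize(a,None,fx=k,fy=k,interpolation=cv2.INTER_CUBIC))
E
python3 - <<'E'
from h import *
for n in('scene','top','wrist'):
    im,s=snap(n,n+'0')
    c=optics.get_calibration(n); print(n,np.round(np.array(c['camera_matrix']),1).tolist(),c['dist'],np.round(np.array(c.get('extrinsics',c.get('mount'))),3).tolist())
print(s)
E
```

```text
pics
scene [[478.4, 0.0, 315.5], [0.0, 478.4, 240.2], [0.0, 0.0, 1.0]] [-0.06272574  0.          0.          0.          0.        ] [[-0.859, -0.314, 0.405, 0.892], [0.512, -0.495, 0.703, 0.805], [-0.02, 0.811, 0.585, 0.754], [0.0, 0.0, 0.0, 1.0]]
top [[473.0, 0.0, 326.5], [0.0, 473.0, 236.8], [0.0, 0.0, 1.0]] [-0.06422169  0.          0.          0.          0.        ] [[0.016, 0.998, -0.058, 0.388], [-1.0, 0.016, -0.0, 0.018], [0.001, 0.058, 0.998, 1.197], [0.0, 0.0, 0.0, 1.0]]
wrist [[417.4, 0.0, 320.8], [0.0, 417.4, 238.0], [0.0, 0.0, 1.0]] [0.02846649 0.         0.         0.         0.        ] [[1.0, -0.001, -0.0, 0.001], [-0.001, -0.954, -0.298, -0.076], [0.0, 0.298, -0.954, -0.144], [0.0, 0.0, 0.0, 1.0]]
{'clock': 0.1, 'joints': array([66.29571181, 22.01228958,  0.93784515, 78.55454786, -0.36067883,
       79.53851242, -2.66399591]), 'qvel': array([-0.04979615, -0.06943236,  0.10797556, -0.1420501 ,  0.12056071,
       -0.00036765,  0.01150575]), 'joint_torque': array([ 2.34069274e-03, -6.29136586e+01,  8.47340170e-01, -3.72756350e+01,
        1.69322616e-02,  1.05223575e-02, -4.45833552e-05]), 'ee_pos': array([ 0.21467342, -0.58649414,  0.23036448]), 'ee_rot': array([[ 3.43735815e-01, -9.39066173e-01, -6.42826029e-04],
       [-9.39064688e-01, -3.43736415e-01,  1.66999553e-03],
       [-1.78919903e-03,  2.96179494e-05, -9.99998399e-01]]), 'wrist_force': array([ 0.55880568,  1.28296737, -0.30661151]), 'moment': array([-0.04178578, -0.03761812,  0.05243132]), 'width': 0.99930330576629}
```

View pics/scene0.png

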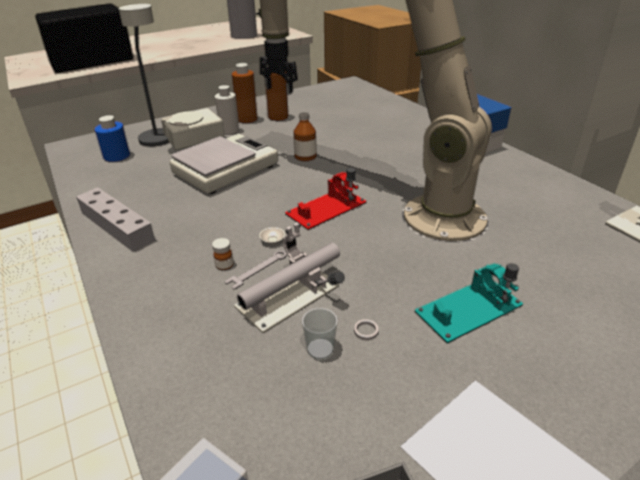

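View pics/top0.png

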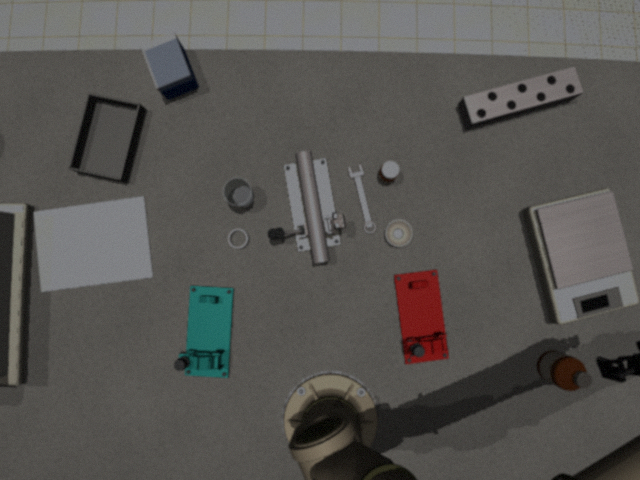

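View pics/wrist0.png

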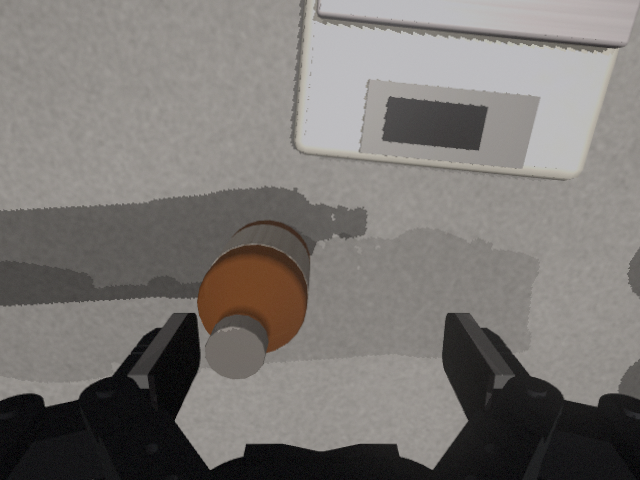

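The white clamp (top ~(312,205)) carries the steel tube. The red one (420,315) and the turquoise one (208,330) are decoys. Next is an enlarged crop of the white one.

```bash
python3 - <<'E'
from h import *
crop('top0',255,140,130,130,5,'top0c')
crop('scene0',220,210,140,120,5,'scene0c')
E
```

```text
(no output)
```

View pics/top0c.png

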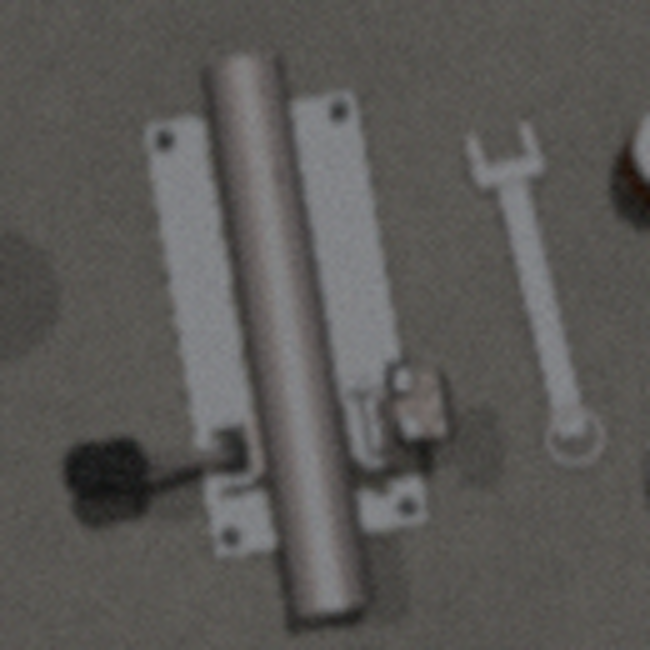

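View pics/scene0c.png

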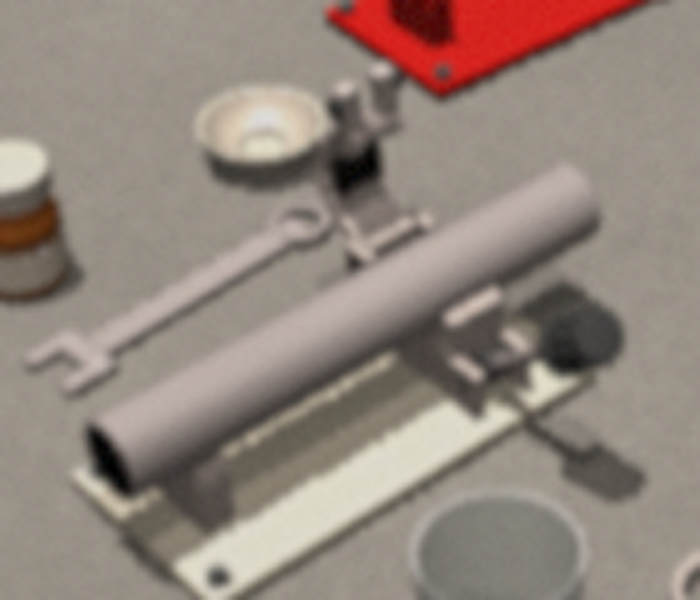

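The crop shows the white plate with the tube. The bolt with its dark cap leans to the left (crop (105,475)) and the half stands open on the right (420,405). First I'll fix the plate frame roughly.

```bash
python3 - <<'E'
from h import *
C=[(148,125),(353,93),(425,522),(217,557)]
P=[onz('top',(255+(u+.5)/5-.5,140+(v+.5)/5-.5),.01) for u,v in C]
for p in P: print(np.round(p,4))
P=np.array(P)
L=[np.linalg.norm(P[i]-P[(i+1)%4]) for i in range(4)];print(L)
x=(P[0]+P[1]-P[2]-P[3])[:2]; a=np.degrees(np.arctan2(x[1],x[0])); c=P.mean(0)[:2]
ex=x/np.linalg.norm(x); o=c-ex*.0625; print(a,c,o)
# cap from two views
t=(255+105/5,140+475/5); 
s=(220+580/5,210+335/5)
print(tri([ray('top',t),ray('scene',s)]))
# boss midpoint
t=(255+417/5,140+383/5)
E
```

```text
[0.639  0.1283 0.01  ]
[0.6571 0.0244 0.01  ]
[ 0.4394 -0.0154  0.01  ]
[0.4201 0.0888 0.01  ]
[np.float64(0.10548852058220379), np.float64(0.22132536685789894), np.float64(0.10592432393663913), np.float64(0.22244204191010078)]
10.28388685432931 [0.538873   0.05651856] [0.47737704 0.04536072]
(array([0.45627737, 0.13684196, 0.07948021]), [np.float64(1.232773201998669), np.float64(1.2327732019985433)])
```

```bash
cat >> h.py <<'E'
from scipy.spatial.transform import Rotation as Ro
def rows(p0,R0,wps):
    # wps: list of (p,R); print slide mm & rotvec deg in tool frame
    for p,R in wps:
        d=R0.T@(np.array(p)-p0)*1000; a=Ro.from_matrix(R0.T@R).as_rotvec(degrees=True)
        print(np.round(d,1).tolist(),np.round(a,2).tolist())
def Rdown(az): # tool z down, tool x at azimuth az deg
    c,s=np.cos(np.radians(az)),np.sin(np.radians(az)); return np.array([[c,s,0],[s,-c,0],[0,0,-1.]])
E
python3 - <<'E'
from h import *
s=status.get_state(); p=np.array(s['ee_pos']);R=np.array(s['ee_rot'])
W=[]
for i in range(1,11):
    t=i/19
    th=np.radians(-69.9+t*(9+69.9)); r=.625+t*(.478-.625); z=.23+.05*min(1,t*3)
    W.append(([r*np.cos(th),r*np.sin(th),z],Rdown(-69.9+t*80.2)))
rows(p,R,W)
E
```

```text
[-9.0, -44.7, -7.4] [0.0, 0.09, -4.22]
[-21.5, -88.0, -15.3] [-0.0, 0.09, -8.44]
[-37.0, -129.8, -23.1] [-0.01, 0.09, -12.66]
[-55.4, -169.8, -31.0] [-0.01, 0.09, -16.88]
[-76.4, -207.8, -38.9] [-0.01, 0.09, -21.1]
[-99.9, -243.7, -46.7] [-0.02, 0.09, -25.32]
[-125.7, -277.3, -49.3] [-0.02, 0.09, -29.54]
[-153.6, -308.5, -49.3] [-0.02, 0.09, -33.76]
[-183.3, -337.1, -49.2] [-0.03, 0.09, -37.98]
[-214.7, -363.1, -49.2] [-0.03, 0.09, -42.21]
```

Request:
servo_tool(gripper=[85,85,85,85,85,85,85,85,85,85], slide=[[-9,-45,-7],[-21,-88,-15],[-37,-130,-23],[-55,-170,-31],[-76,-208,-39],[-100,-244,-47],[-126,-277,-49],[-154,-308,-49],[-183,-337,-49],[-215,-363,-49]], angular=[[0,0,-4.2],[0,0,-8.4],[0,0,-12.7],[0,0,-16.9],[0,0,-21.1],[0,0,-25.3],[0,0,-29.5],[0,0,-33.8],[0,0,-38],[0,0,-42.2]])

```text
clock: 1.15
ee_pos: [0.4824, -0.2586, 0.2799]
ee_rot: [[0.887, -0.462, -0.0], [-0.462, -0.887, 0.0], [-0.0, -0.0, -1.0]]
wrist_force: [0.8, -0.0, 0.6]
width: 0.994
```

```bash
python3 - <<'E'
from h import *
s=status.get_state(); p=np.array(s['ee_pos']);R=np.array(s['ee_rot'])
print(p,np.degrees(np.arctan2(R[1,0],R[0,0])),s['clock'])
th0=np.degrees(np.arctan2(p[1],p[0])); r0=np.hypot(p[0],p[1]);a0=np.degrees(np.arctan2(R[1,0],R[0,0]))
W=[]
for i in range(1,11):
    t=min(1,i/9)
    th=np.radians(th0+t*(9-th0)); r=r0+t*(.478-r0)
    W.append(([r*np.cos(th),r*np.sin(th),.28],Rdown(a0+t*(10.3-a0))))
rows(p,R,W)
E
```

```text
[ 0.4823799  -0.2585688   0.27993962] -27.514733366575022 1.15
[-8.6, -39.0, -0.1] [-0.01, 0.03, -4.2]
[-20.0, -76.7, -0.0] [-0.01, 0.03, -8.4]
[-34.0, -113.0, -0.0] [-0.01, 0.03, -12.6]
[-50.4, -147.6, -0.0] [-0.01, 0.02, -16.81]
[-69.1, -180.4, -0.0] [-0.01, 0.02, -21.01]
[-89.9, -211.2, 0.0] [-0.01, 0.02, -25.21]
[-112.6, -240.0, 0.0] [-0.02, 0.02, -29.41]
[-137.1, -266.6, 0.0] [-0.02, 0.02, -33.61]
[-163.1, -290.9, 0.1] [-0.02, 0.02, -37.81]
[-163.1, -290.9, 0.1] [-0.02, 0.02, -37.81]
```

Request:
servo_tool(gripper=[85,85,85,85,85,85,85,85,85,85], slide=[[-9,-39,0],[-20,-77,0],[-34,-113,0],[-50,-148,0],[-69,-180,0],[-90,-211,0],[-113,-240,0],[-137,-267,0],[-163,-291,0],[-163,-291,0]], angular=[[0,0,-4.2],[0,0,-8.4],[0,0,-12.6],[0,0,-16.8],[0,0,-21],[0,0,-25.2],[0,0,-29.4],[0,0,-33.6],[0,0,-37.8],[0,0,-37.8]])

```text
clock: 2.15
ee_pos: [0.4709, 0.0788, 0.2807]
ee_rot: [[0.983, 0.186, 0.0], [0.186, -0.983, 0.001], [0.001, -0.001, -1.0]]
wrist_force: [0.0, 0.2, -0.4]
width: 0.992
```

```bash
python3 - <<'E'
from h import *
im,s=snap('wrist','w1'); p=np.array(s['ee_pos']);R=np.array(s['ee_rot'])
print(p,np.degrees(np.arctan2(R[1,0],R[0,0])),s['clock'],s['joints'],s['wrist_force'])
E
```

```text
[0.47094725 0.07883898 0.28072702] 10.726319649883758 2.15 [ 20.78117762   4.49758843 -35.89256334  94.5024387    2.60290208
  81.82357383  -4.66995815] [ 0.04349248  0.21582283 -0.44247251]
```

View pics/w1.png

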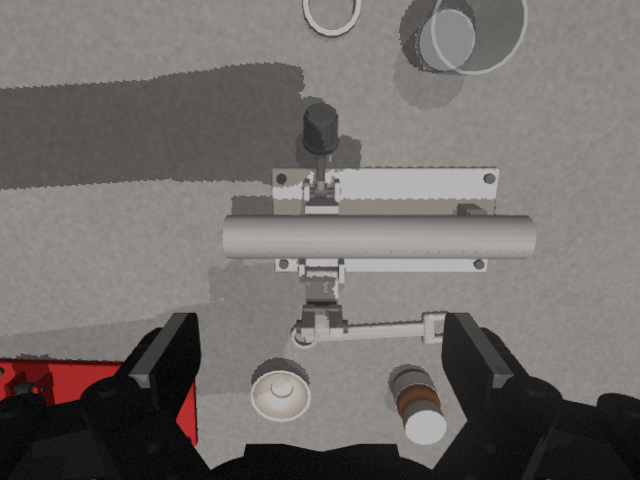

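```bash
python3 - <<'E'
from h import *
crop('w1',265,90,120,110,6,'w1a')
crop('w1',270,250,100,100,6,'w1b')
E
```

```text
(no output)
```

View pics/w1a.png

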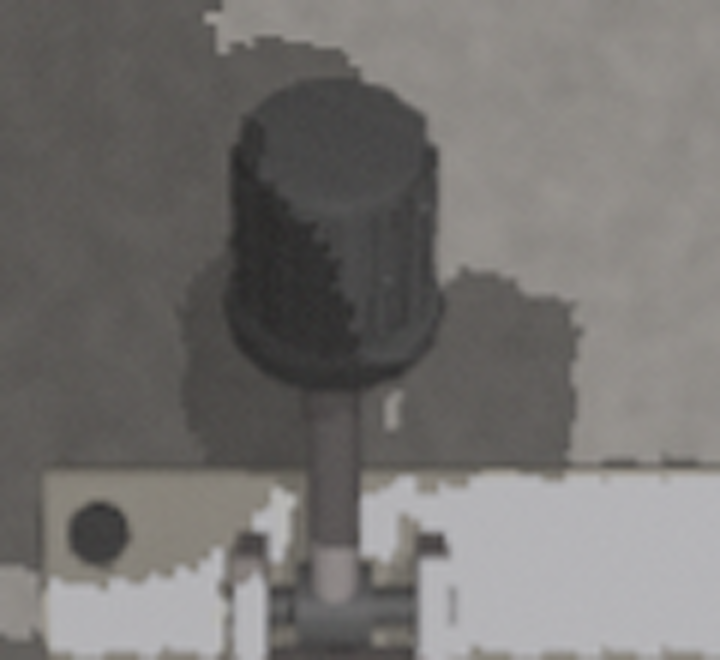

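View pics/w1b.png

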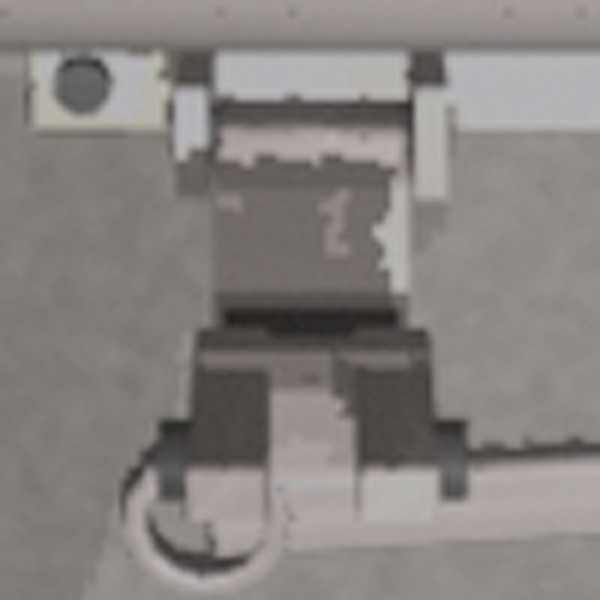

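```bash
python3 - <<'E'
from h import *
f='w1'
C=[(498,168),(272.2,168),(275.5,271.7),(487,271.5)]  # far+y, near+y, near-y, far-y
P=np.array([onz('wrist',c,.01,f) for c in C]); print(np.round(P,4))
print([round(np.linalg.norm(P[i]-P[(i+1)%4]),4) for i in range(4)])
for a,b in((1,0),(2,3)):
  d=P[b]-P[a];print(np.degrees(np.arctan2(d[1],d[0])))
x=(P[0]+P[3]-P[1]-P[2])[:2];yaw=np.arctan2(x[1],x[0]);c=P.mean(0)[:2]
ex=np.array([np.cos(yaw),np.sin(yaw)]);ey=np.array([-ex[1],ex[0]]);o=c-ex*.0625;print('o',o,np.degrees(yaw))
def cl(p): return np.round(1000*np.array([(p[:2]-o)@ex,(p[:2]-o)@ey,p[2]]),1)
A=lambda u,v:(265+(u+.5)/6-.5,90+(v+.5)/6-.5)
B=lambda u,v:(270+(u+.5)/6-.5,250+(v+.5)/6-.5)
for n,uv,z in(('pivot',A(335,605),.028),('postL',A(268,600),.03),('postR',A(418,600),.03),('shank',A(331,450),.045),('captop',A(333,145),.09)): print(n,cl(onz('wrist',uv,z,f)))
for z in(.12,.13,.14,.145): print('bossL/R',z,[cl(onz('wrist',B(u,460),z,f)) for u in(170,455)],'slot',[cl(onz('wrist',B(u,480),z,f)) for u in(268,358)])
for u in(175,455):print('hingeposts',cl(onz('wrist',B(u,130),.06,f)))
E
```

```text
[[ 0.6385  0.1288  0.01  ]
 [ 0.4203  0.0876  0.01  ]
 [ 0.4405 -0.0205  0.01  ]
 [ 0.6612  0.0218  0.01  ]]
[np.float64(0.2221), np.float64(0.11), np.float64(0.2247), np.float64(0.1093)]
10.684494340603614
10.863866551184323
o [0.478734   0.04274004] 10.774692822638979
pivot [-1.4 36.1 28. ]
postL [-12.1  37.2  30. ]
postR [11.8 37.2 30. ]
shank [-2.  62.8 45. ]
captop [ -1.6 107.2  90. ]
bossL/R 0.12 [array([-19.8, -58.6, 120. ]), array([ 19. , -58.6, 120. ])] slot [array([ -6.4, -61.7, 120. ]), array([  5.8, -61.7, 120. ])]
bossL/R 0.13 [array([-19.1, -53. , 130. ]), array([ 18.4, -53. , 130. ])] slot [array([ -6.3, -56. , 130. ]), array([  5.6, -56. , 130. ])]
bossL/R 0.14 [array([-18.5, -47.5, 140. ]), array([ 17.7, -47.5, 140. ])] slot [array([ -6.1, -50.3, 140. ]), array([  5.4, -50.3, 140. ])]
bossL/R 0.145 [array([-18.2, -44.7, 145. ]), array([ 17.4, -44.7, 145. ])] slot [array([ -6. , -47.5, 145. ]), array([  5.3, -47.5, 145. ])]
hingeposts [-21.7 -34.5  60. ]
hingeposts [ 22.  -34.5  60. ]
```

The plate measures 222–225 × 110 mm. Its origin is at (0.4787, 0.0427) with yaw 10.8°. The bolt pivot comes out at (-1.4, 36), posts ±12, hinge posts ±22 at y -34.5, all of which fit the text. The boss lies near z 0.139. Next I'll go above the fork for a second view.

```bash
cat >> h.py <<'E'
O=np.array([0.478734,0.04274]);YAW=np.radians(10.77)
EX=np.array([np.cos(YAW),np.sin(YAW),0]);EY=np.array([-EX[1],EX[0],0]);EZ=np.array([0,0,1.])
def W(x,y,z): return np.array([O[0],O[1],0])+(EX*x+EY*y+EZ*z)/1000
def cl(p):
    d=np.array(p)-[O[0],O[1],0]; return np.round(1000*np.array([d@EX,d@EY,d[2]]),1)
def Rt(th): # tilt th deg: tool leans along a bolt leaning th to +y
    t=np.radians(th); z=-np.sin(t)*EY-np.cos(t)*EZ; return np.column_stack([EX,np.cross(z,EX),z])
def st():
    s=status.get_state(); return np.array(s['ee_pos']),np.array(s['ee_rot']),s
E
python3 - <<'E'
from h import *
p,R,s=st(); print(cl(p))
rows(p,R,[(W(0,-48,215),Rt(0))])
E
```

```text
[ -0.6  33.7 280.5]
[1.1, 81.7, 65.5] [0.0, -0.02, -0.36]
```

Request:
servo_tool(gripper=[85,85,85,85,85,85,85,85,85,85], slide=[[0,20,14],[0,41,28],[0,61,42],[1,76,56],[1,82,65],[1,82,65],[1,82,65],[1,82,65],[1,82,65],[1,82,65]], angular=[[0,0,0],[0,0,0],[0,0,0],[0,0,0],[0,0,0],[0,0,0],[0,0,0],[0,0,0],[0,0,0],[0,0,0]])

```text
clock: 3.2
ee_pos: [0.4883, -0.0068, 0.2159]
ee_rot: [[0.984, 0.176, 0.001], [0.176, -0.984, -0.0], [0.001, 0.0, -1.0]]
wrist_force: [0.6, -0.1, 0.3]
width: 1.001
```

```bash
python3 - <<'E'
from h import *
im,s=snap('wrist','w2'); print(cl(s['ee_pos']),s['clock'],s['wrist_force'])
E
```

```text
[ 2.000e-01 -5.050e+01  2.159e+02] 3.2 [ 0.63129164 -0.13564501  0.33602281]
```

View pics/w2.png

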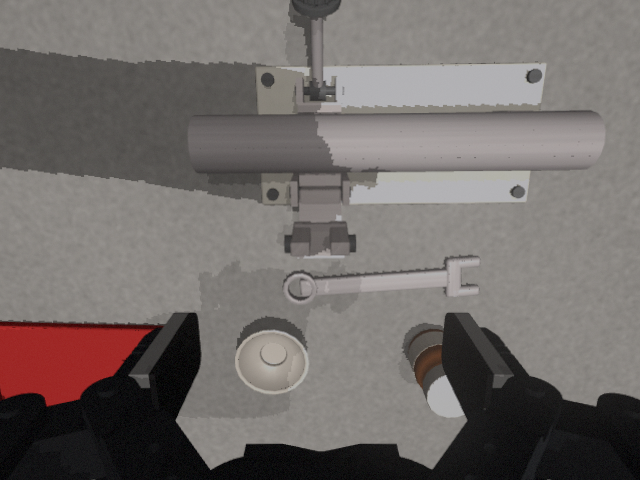

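In w2 the bosses show at (286,243) and (354,243).

```bash
python3 - <<'E'
from h import *
crop('w2',270,200,100,75,6,'w2c')
x,r=tri([ray('wrist',(322,326.2),'w1'),ray('wrist',(320,243),'w2')]);print(cl(x),r)
c=cl(x);d=np.degrees(np.arctan2(c[2]-60,c[1]+34));print(np.hypot(c[2]-60,c[1]+34),d,np.radians(d-4.29))
x1=W(-19.5,c[1],c[2]);x2=W(19.5,c[1],c[2]);print(proj('wrist',x1,'w2'),proj('wrist',x2,'w2'),proj('wrist',x1,'w1'),proj('wrist',x2,'w1'))
E
```

```text
[ -0.3 -47.  140.8] [np.float64(0.10763984459390051), np.float64(0.10763984459385907)]
81.83911045459867 99.14005123413286 1.655445689720929
[285.26862753 243.37630457] [356.08081902 242.69138682] [296.55679799 326.24068377] [347.84364299 326.23813706]
```

View pics/w2c.png

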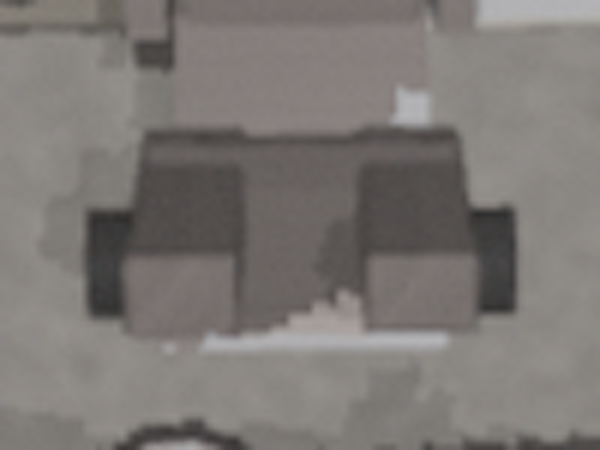

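Request:
servo_tool(gripper=[85,85,85,85,85,85,85,85,85,85], slide=[[0,-3,15],[0,-3,30],[0,-3,45],[0,-3,60],[0,-3,75],[0,-3,88],[0,-3,91],[0,-3,91],[0,-3,91],[0,-3,91]], angular=[[0,0,0],[0,0,0],[0,0,0],[0,0,0],[0,0,0],[0,0,0],[0,0,0],[0,0,0],[0,0,0],[0,0,0]])

```text
clock: 4.25
ee_pos: [0.4881, -0.0044, 0.1251]
ee_rot: [[0.984, 0.175, 0.001], [0.175, -0.984, -0.0], [0.001, 0.0, -1.0]]
wrist_force: [-0.6, 0.4, -0.5]
width: 0.999
```

```bash
python3 - <<'E'
from h import *
im,s=snap('wrist','w3'); print(cl(s['ee_pos']),s['clock'],s['wrist_force'])
E
```

```text
[  0.4 -48.1 125.1] 4.25 [-0.57279146  0.38728736 -0.46921839]
```

View pics/w3.png

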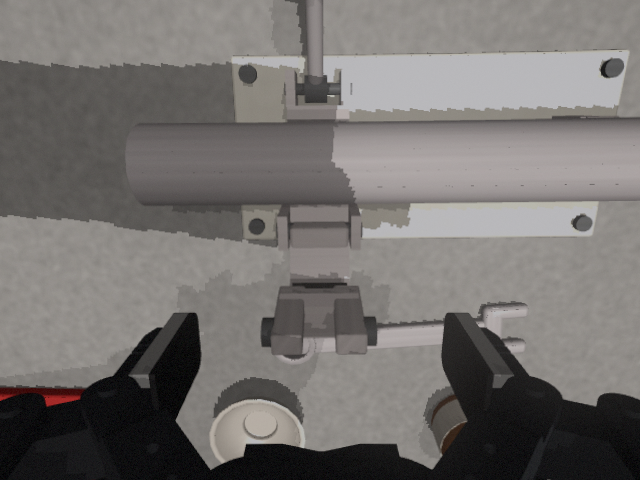

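Bosses at (264,331) and (376,331) lie between the pads. Closing gently.

Request:
servo_tool(gripper=[70,60,50,44,38,34,34,34,34,34], slide=[[0,0,0],[0,0,0],[0,0,0],[0,0,0],[0,0,0],[0,0,0],[0,0,0],[0,0,0],[0,0,0],[0,0,0]], angular=[[0,0,0],[0,0,0],[0,0,0],[0,0,0],[0,0,0],[0,0,0],[0,0,0],[0,0,0],[0,0,0],[0,0,0]], squeeze=25)

```text
clock: 5.3
ee_pos: [0.4875, -0.0044, 0.1245]
ee_rot: [[0.985, 0.175, -0.0], [0.175, -0.985, -0.0], [-0.0, 0.0, -1.0]]
wrist_force: [-3.3, 0.1, 5.0]
width: 0.449
```

```bash
python3 - <<'E'
from h import *
im,s=snap('wrist','w4'); print(cl(s['ee_pos']),s['clock'],s['wrist_force'],s['width']*85.4)
p,R,_=st()
r=80.2; a0=np.degrees(np.arctan2(140.5-60,-47.5+34)); 
w=lambda a,b0=a0:W(cl(p)[0], cl(p)[1]+r*(np.cos(np.radians(a))-np.cos(np.radians(a0))), cl(p)[2]+r*(np.sin(np.radians(a))-np.sin(np.radians(a0))))
for k in range(4): 
  print(k); 
  for i in range(1,7):
    pass
A=[a0-4*i for i in range(1,25)]
d=[np.round(R.T@(w(a)-p)*1000,1).tolist() for a in A]
for a,x in zip(A,d):print(round(a,1),x)
E
```

```text
[ -0.2 -48.  124.5] 5.3 [-3.29531936  0.11500879  4.95501188] 38.32109294106722
0
1
2
3
95.5 [-0.1, -5.5, -0.7]
91.5 [-0.2, -11.1, -1.1]
87.5 [-0.2, -16.7, -1.0]
83.5 [-0.3, -22.3, -0.6]
79.5 [-0.4, -27.8, 0.2]
75.5 [-0.4, -33.3, 1.4]
71.5 [-0.5, -38.7, 3.0]
67.5 [-0.5, -43.9, 5.0]
63.5 [-0.6, -49.0, 7.3]
59.5 [-0.7, -53.9, 10.0]
55.5 [-0.7, -58.7, 13.0]
51.5 [-0.8, -63.2, 16.3]
47.5 [-0.8, -67.4, 19.9]
43.5 [-0.9, -71.4, 23.9]
39.5 [-0.9, -75.1, 28.1]
35.5 [-0.9, -78.5, 32.5]
31.5 [-1.0, -81.6, 37.2]
27.5 [-1.0, -84.4, 42.0]
23.5 [-1.0, -86.8, 47.1]
19.5 [-1.1, -88.8, 52.3]
15.5 [-1.1, -90.5, 57.6]
11.5 [-1.1, -91.8, 63.1]
7.5 [-1.1, -92.8, 68.6]
3.5 [-1.1, -93.3, 74.2]
```

View pics/w4.png

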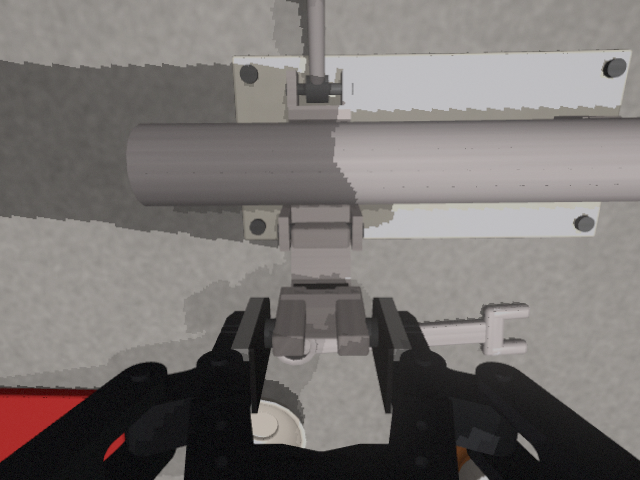

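Request:
servo_tool(gripper=[34,34,34,34,34,34,34,34,34,34], slide=[[0,-5.5,-0.7],[0,-11,-1],[0,-16.7,-1],[0,-22.3,-0.6],[0,-27.8,0.2],[0,-33.3,1.4],[0,-38.7,3],[0,-44,5],[0,-49,7.3],[0,-54,10]], angular=[[0,0,0],[0,0,0],[0,0,0],[0,0,0],[0,0,0],[0,0,0],[0,0,0],[0,0,0],[0,0,0],[0,0,0]])

```text
clock: 6.35
ee_pos: [0.4776, 0.0488, 0.1145]
ee_rot: [[0.985, 0.175, -0.001], [0.175, -0.985, -0.001], [-0.001, 0.001, -1.0]]
wrist_force: [-5.9, -1.2, 6.4]
width: 0.447
```

```bash
python3 - <<'E'
from h import *
im,s=snap('wrist','w5'); print(cl(s['ee_pos']),s['clock'],s['wrist_force'],s['width']*85.4)
E
```

```text
[  0.    6.2 114.5] 6.35 [-5.88573924 -1.17901245  6.378692  ] 38.15810847159487
```

View pics/w5.png

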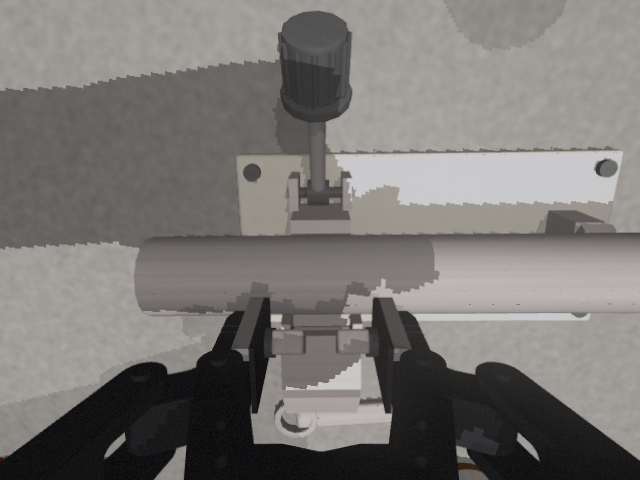

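The boss is still seated in the pads at (273–380,340). I'll continue to about 15° above shut.

Request:
servo_tool(gripper=[34,34,34,34,34,34,34,34,34,34], slide=[[-0.3,-4.8,3],[-0.6,-9.3,6.3],[-0.8,-13.5,10],[-0.8,-17.5,13.9],[-0.8,-21.2,18.1],[-0.8,-24.6,22.5],[-0.8,-27.7,27.2],[-0.8,-30.5,32],[-0.8,-33,37],[-0.8,-35,42.3]], angular=[[0,0,0],[0,0,0],[0,0,0],[0,0,0],[0,0,0],[0,0,0],[0,0,0],[0,0,0],[0,0,0],[0,0,0]])

```text
clock: 7.4
ee_pos: [0.4708, 0.0846, 0.0721]
ee_rot: [[0.984, 0.177, -0.0], [0.177, -0.984, 0.001], [0.0, -0.001, -1.0]]
wrist_force: [-3.9, 1.5, 6.2]
width: 0.445
```

```bash
python3 - <<'E'
from h import *
im,s=snap('wrist','w6'); print(cl(s['ee_pos']),s['clock'],s['wrist_force'],s['width']*85.4)
E
```

```text
[ 0.1 42.6 72.1] 7.4 [-3.94967106  1.54518391  6.16830299] 37.96904340406231
```

View pics/w6.png

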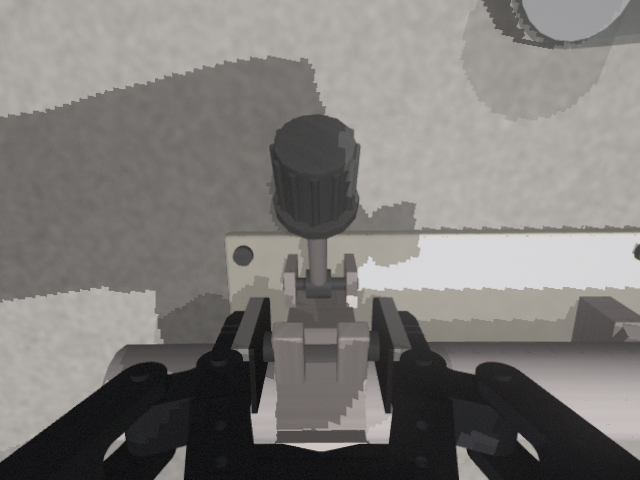

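Request:
servo_tool(gripper=[34,34,34,34,34,34,34,34,34,34], slide=[[-0.5,-0.5,1.5],[-0.5,-1,3],[-0.5,-1.5,4.5],[-0.5,-2,6],[-0.5,-2.4,7.5],[-0.5,-2.7,9],[-0.5,-3,10.5],[-0.5,-3.2,12],[-0.5,-3.3,13],[-0.5,-3.3,13]], angular=[[0,0,0],[0,0,0],[0,0,0],[0,0,0],[0,0,0],[0,0,0],[0,0,0],[0,0,0],[0,0,0],[0,0,0]])

```text
clock: 8.45
ee_pos: [0.4702, 0.0879, 0.0594]
ee_rot: [[0.984, 0.177, 0.001], [0.177, -0.984, 0.002], [0.001, -0.002, -1.0]]
wrist_force: [-1.9, 5.3, 2.6]
width: 0.446
```

Request:
servo_tool(gripper=[34,34,34,34,34,34,34,34,34,34], slide=[[0,0,0.3],[0,0,0.6],[0,0,0.9],[0,-0.1,1.2],[0,-0.1,1.5],[0,-0.1,1.5],[0,-0.1,1.5],[0,-0.1,1.5],[0,-0.1,1.5],[0,-0.1,1.5]], angular=[[0,0,0],[0,0,0],[0,0,0],[0,0,0],[0,0,0],[0,0,0],[0,0,0],[0,0,0],[0,0,0],[0,0,0]])

```text
clock: 9.45
ee_pos: [0.4702, 0.0882, 0.058]
ee_rot: [[0.984, 0.177, 0.001], [0.177, -0.984, 0.002], [0.001, -0.002, -1.0]]
wrist_force: [-2.4, 6.7, 5.1]
width: 0.444
```

Request:
servo_tool(gripper=[34,34,34,34,34,34,34,34,34,34], slide=[[0,-0.3,0.3],[0,-0.6,0.6],[0,-0.6,0.9],[0,-0.6,1.2],[0,-0.6,1.5],[0,-0.6,1.8],[0,-0.6,2],[0,-0.6,2],[0,-0.6,2],[0,-0.6,2]], angular=[[0,0,0],[0,0,0],[0,0,0],[0,0,0],[0,0,0],[0,0,0],[0,0,0],[0,0,0],[0,0,0],[0,0,0]])

```text
clock: 10.45
ee_pos: [0.4701, 0.0885, 0.0559]
ee_rot: [[0.984, 0.177, 0.001], [0.177, -0.984, 0.002], [0.001, -0.002, -1.0]]
wrist_force: [-2.7, 6.0, 5.2]
width: 0.445
```

Request:
servo_tool(gripper=[34,34,34,34,34,34,34,34,34,34], slide=[[0,0,0.3],[0,0,0.6],[0,0,0.9],[0,0,1.2],[0,0,1.5],[0,0,1.5],[0,0,1.5],[0,0,1.5],[0,0,1.5],[0,0,1.5]], angular=[[0,0,0],[0,0,0],[0,0,0],[0,0,0],[0,0,0],[0,0,0],[0,0,0],[0,0,0],[0,0,0],[0,0,0]])

```text
clock: 11.45
ee_pos: [0.47, 0.0886, 0.0544]
ee_rot: [[0.984, 0.177, 0.001], [0.177, -0.984, 0.002], [0.001, -0.002, -1.0]]
wrist_force: [-2.5, 6.8, 4.3]
width: 0.442
```

Request:
servo_tool(gripper=[34,34,34,34,34,34,34,34,34,34], slide=[[0,-0.3,0.3],[0,-0.4,0.6],[0,-0.4,0.9],[0,-0.4,1.2],[0,-0.4,1.5],[0,-0.4,1.5],[0,-0.4,1.5],[0,-0.4,1.5],[0,-0.4,1.5],[0,-0.4,1.5]], angular=[[0,0,0],[0,0,0],[0,0,0],[0,0,0],[0,0,0],[0,0,0],[0,0,0],[0,0,0],[0,0,0],[0,0,0]])

```text
clock: 12.45
ee_pos: [0.4701, 0.0887, 0.0534]
ee_rot: [[0.984, 0.177, 0.001], [0.177, -0.984, 0.001], [0.001, -0.001, -1.0]]
wrist_force: [-5.4, 5.0, 10.7]
width: 0.447
```

```bash
python3 - <<'E'
from h import *
im,s=snap('wrist','w7'); print(cl(s['ee_pos']),s['clock'],s['wrist_force'],s['width']*85.4)
E
```

```text
[ 0.1 46.8 53.4] 12.45 [-5.39498619  4.97138633 10.68934885] 38.19634027916728
```

View pics/w7.png

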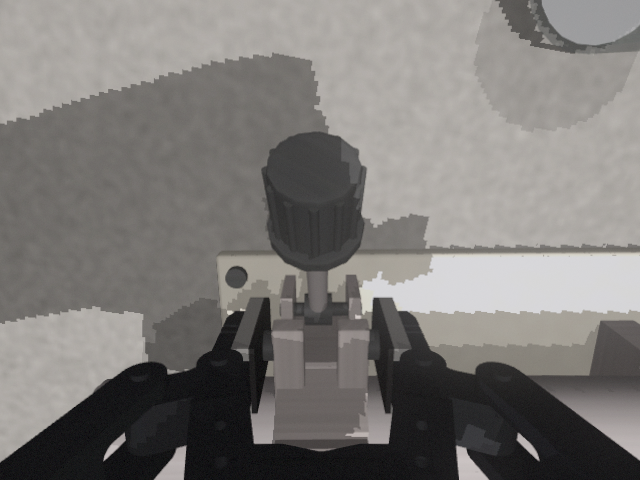

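Force jumped 4→11 N with less travel than commanded, which is contact at about 0.04 rad. One small confirming step follows.

Request:
servo_tool(gripper=[34,34,34,34,34,34,34,34,34,34], slide=[[0,0,0.2],[0,0,0.4],[0,0,0.5],[0,0,0.5],[0,0,0.5],[0,0,0.5],[0,0,0.5],[0,0,0.5],[0,0,0.5],[0,0,0.5]], angular=[[0,0,0],[0,0,0],[0,0,0],[0,0,0],[0,0,0],[0,0,0],[0,0,0],[0,0,0],[0,0,0],[0,0,0]])

```text
clock: 13.5
ee_pos: [0.4701, 0.0887, 0.0532]
ee_rot: [[0.984, 0.176, 0.001], [0.176, -0.984, 0.001], [0.001, -0.001, -1.0]]
wrist_force: [-6.9, 3.8, 15.2]
width: 0.445
```

Request:
servo_tool(gripper=[42,48,56,64,70,70,70,70,70,70], slide=[[0,0,0],[0,0,0],[0,0,0],[0,0,0],[0,0,0],[0,0,-5],[0,0,-20],[0,0,-45],[0,0,-75],[0,0,-110]], angular=[[0,0,0],[0,0,0],[0,0,0],[0,0,0],[0,0,0],[0,0,0],[0,0,0],[0,0,0],[0,0,0],[0,0,0]])

```text
clock: 14.5
ee_pos: [0.4692, 0.0873, 0.1629]
ee_rot: [[0.984, 0.176, -0.001], [0.176, -0.984, 0.0], [-0.001, -0.0, -1.0]]
wrist_force: [1.3, 0.8, -0.2]
width: 0.816
```

```bash
python3 - <<'E'
from h import *
im,s=snap('wrist','w8'); print(cl(s['ee_pos']),s['clock'],s['wrist_force'],s['width']*85.4)
snap('scene','s8'); crop('s8',230,210,140,110,5,'s8c')
E
```

```text
[ -1.   45.5 162.9] 14.5 [ 1.31320629  0.82163089 -0.17596739] 69.72267787321272
```

View pics/w8.png

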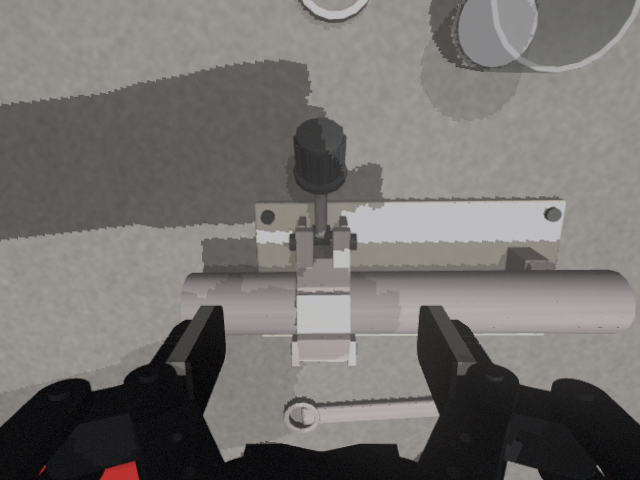

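View pics/s8c.png

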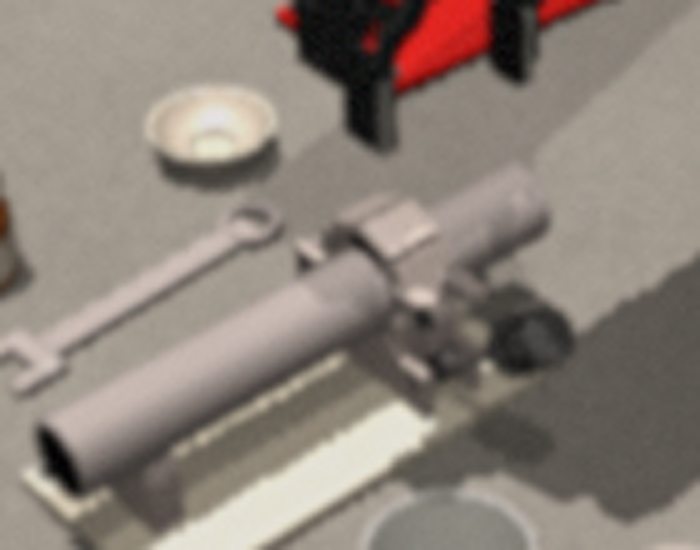

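The half is shut over the tube. Now the cap and bolt, against the slot.

```bash
python3 - <<'E'
from h import *
crop('w8',265,110,110,140,5,'w8c'); crop('w7',240,120,150,130,5,'w7c')
E
```

```text
(no output)
```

View pics/w8c.png

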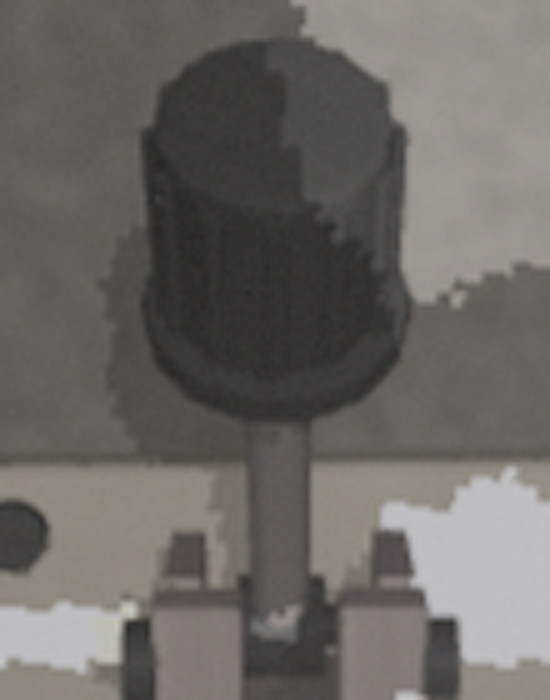

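View pics/w7c.png

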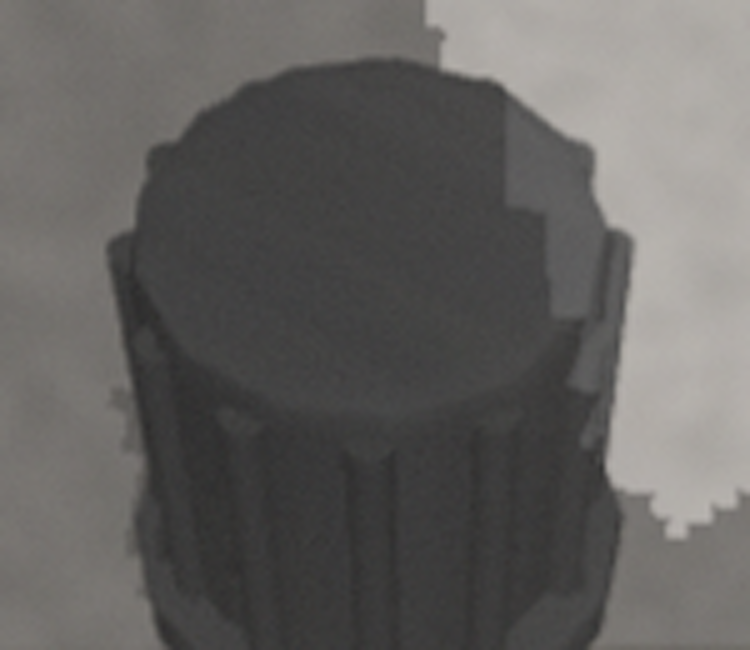

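```bash
python3 - <<'E'
from h import *
a=lambda u,v:(265+(u+.5)/5-.5,110+(v+.5)/5-.5)
b=lambda u,v:(240+(u+.5)/5-.5,120+(v+.5)/5-.5)
c=lambda u,v:(265+(u+.5)/6-.5,90+(v+.5)/6-.5)
x,r=tri([ray('wrist',a(273,125),'w8'),ray('wrist',b(371,237),'w7'),ray('wrist',c(333,140),'w1')]);k=cl(x);print('captop',k,r)
th=np.arctan2(k[1]-36,k[2]-28);print(np.hypot(k[1]-36,k[2]-28),th,np.degrees(th))
for u in(243,340,123,459):print('prong/boss',cl(onz('wrist',a(u,640),.072,'w8')))
y,z=36+30*np.sin(th),28+30*np.cos(th)
for n,uv in(('sh',a(278,440)),('sh',a(279,530))):
  for zz in(35,45,55):print(n,cl(onz('wrist',uv,zz/1e3,'w8')))
E
```

```text
captop [ -1.4 107.7  95.9] [np.float64(0.15689614614185715), np.float64(0.23154099622052252), np.float64(0.22463781627092433)]
98.7486708771313 0.8126120735999045 46.559242198648754
prong/boss [-5.8 47.4 72. ]
prong/boss [ 5.6 47.3 72. ]
prong/boss [-19.9  47.5  72. ]
prong/boss [19.6 47.1 72. ]
sh [-1.6 63.5 35. ]
sh [-1.6 65.6 45. ]
sh [-1.5 67.7 55. ]
sh [-1.6 51.3 35. ]
sh [-1.6 53.8 45. ]
sh [-1.5 56.3 55. ]
```

Bolt x is -1.5 mm, slot centre about -0.1, lean about 0.82 rad. I'll move to a tilted (25°) pre-grasp above the cap.

```bash
python3 - <<'E'
from h import *
p,R,s=st(); print(cl(p))
rows(p,R,[(W(-1.5,122.4,140),Rt(25)),(W(-1.5,92.8,76.4),Rt(25))])
E
```

```text
[  2.5  45.8 167. ]
[-5.1, -76.5, 26.9] [-24.96, -0.31, -0.74]
[-5.3, -47.0, 90.5] [-24.96, -0.31, -0.74]
```

Request:
servo_tool(gripper=[70,70,65,60,60,60,60,60,60,60], slide=[[0,-10,3],[-1,-20,6],[-2,-30,10],[-3,-40,13],[-4,-50,17],[-4,-60,20],[-4,-68,23],[-4,-74,26],[-4,-76,27],[-4,-76,27]], angular=[[-3,0,0],[-6,0,0],[-9,0,-0.2],[-12,0,-0.4],[-15,0,-0.6],[-18,0,-0.7],[-21,0,-0.7],[-24,0,-0.7],[-25,-0.3,-0.7],[-25,-0.3,-0.7]])

```text
clock: 15.6
ee_pos: [0.4522, 0.1622, 0.1344]
ee_rot: [[0.982, 0.174, 0.071], [0.188, -0.89, -0.416], [-0.01, 0.422, -0.907]]
wrist_force: [-0.2, 0.4, 0.1]
width: 0.7
```

```bash
python3 - <<'E'
from h import *
im,s=snap('wrist','w9');print(cl(s['ee_pos']))
p,R,s=st(); print(cl(p),s['clock'],s['joints'])
rows(p,R,[(W(-1.5,92.8,76.4),Rt(25))])
E
```

```text
[ -3.8 122.3 134.4]
[ -3.5 121.5 134.8] 15.65 [ -7.59102676  20.54665858 -38.46781678 102.17743739  33.05519686
  79.85225439 -46.38285557]
[2.5, 1.4, 65.0] [-0.06, 0.46, 0.18]
```

View pics/w9.png

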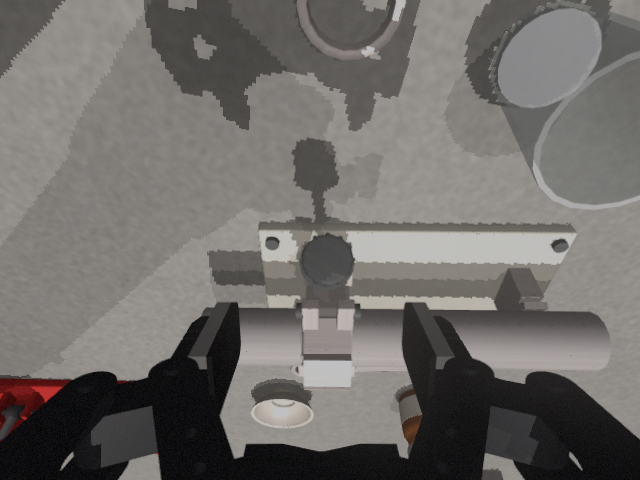

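```bash
python3 - <<'E'
from h import *
print(proj('wrist',W(-1.4,107.7,95.9),'w9'),proj('wrist',W(-1.4,105.7,94),'w9'))
E
```

```text
[326.81930894 266.33441609] [326.76945174 266.36541518]
```

Request:
servo_tool(gripper=[60,60,60,60,60,60,60,60,60,60], slide=[[1,0,8],[2,0.5,16],[2.5,1,24],[2.5,1.4,32],[2.5,1.4,40],[2.5,1.4,48],[2.5,1.4,55],[2.5,1.4,61],[2.5,1.4,65],[2.5,1.4,65]], angular=[[0,0,0],[0,0,0],[0,0,0],[0,0,0],[0,0,0],[0,0,0],[0,0,0],[0,0,0],[0,0,0],[0,0,0]])

```text
clock: 16.65
ee_pos: [0.4598, 0.1332, 0.0762]
ee_rot: [[0.983, 0.172, 0.071], [0.186, -0.89, -0.417], [-0.008, 0.423, -0.906]]
wrist_force: [-0.4, 0.7, 0.1]
width: 0.699
```

```bash
python3 - <<'E'
from h import *
im,s=snap('wrist','w10');print(cl(s['ee_pos']),s['wrist_force'],s['clock'])
E
```

```text
[-1.7 92.4 76.2] [-0.35250678  0.67774234  0.12326864] 16.65
```

View pics/w10.png

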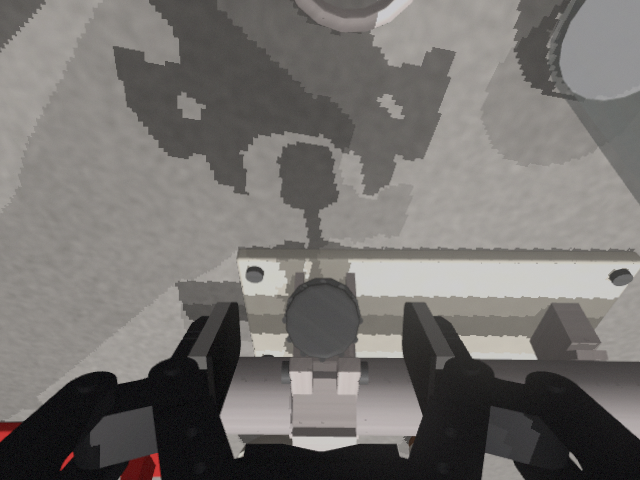

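```bash
python3 - <<'E'
from h import *
d=np.load('pics/w10.npz')
for k in (0,5,10,19,23):print(k,proj('wrist',d['p']-d['R'][:,2]*k/1000,'w10'), cl(d['p']-d['R'][:,2]*k/1000))
# cap axis circle: top centre depth from radius
print(np.degrees(0))
o,r=ray('wrist',(323,318),'w10')
for n in (90,93,96,99): x=o+r*(n/1000-o[2])/r[2]; print(cl(x))
o,r=ray('wrist',(328,261),'w9')
for n in (90,93,96,99): x=o+r*(n/1000-o[2])/r[2]; print(cl(x))
print(tri([ray('wrist',(323,318),'w10'),ray('wrist',(328,261),'w9')]), cl(tri([ray('wrist',(323,318),'w10'),ray('wrist',(328,261),'w9')])[0]))
E
```

```text
0 [321.12334616 312.88531375] [-1.7 92.4 76.2]
5 [321.13088166 319.26747978] [-1.6 94.5 80.7]
10 [321.13890693 326.06207349] [-1.6 96.7 85.3]
19 [321.15474984 339.46829964] [ -1.5 100.5  93.4]
23 [321.16244225 345.97417979] [ -1.5 102.1  97. ]
0.0
[ -0.9 107.7  90. ]
[ -0.9 111.7  93. ]
[ -0.9 115.7  96. ]
[ -0.9 119.7  99. ]
[ -0.8 105.3  90. ]
[ -0.8 108.3  93. ]
[ -0.9 111.4  96. ]
[ -0.9 114.4  99. ]
(array([0.45965157, 0.13873397, 0.08266654]), [np.float64(0.13297690713326346), np.float64(0.13297690713335844)]) [-0.8 97.9 82.7]
```

The cap (top circle at (323,318)) stands centred between the pads, so I'll close on it.

Request:
servo_tool(gripper=[52,46,40,34,29,24,20,20,20,20], slide=[[0.4,0,0],[0.4,0,0],[0.4,0,0],[0.4,0,0],[0.4,0,0],[0.4,0,0],[0.4,0,0],[0.4,0,0],[0.4,0,0],[0.4,0,0]], angular=[[0,0,0],[0,0,0],[0,0,0],[0,0,0],[0,0,0],[0,0,0],[0,0,0],[0,0,0],[0,0,0],[0,0,0]], squeeze=25)

```text
clock: 17.7
ee_pos: [0.4604, 0.1338, 0.0768]
ee_rot: [[0.983, 0.172, 0.072], [0.186, -0.89, -0.416], [-0.008, 0.422, -0.906]]
wrist_force: [-1.5, 0.8, 1.5]
width: 0.278
```

```bash
python3 - <<'E'
from h import *
im,s=snap('wrist','w11');print(cl(s['ee_pos']),s['wrist_force'],s['clock'],s['width']*85.4)
p,R,s=st()
# grasped contact: point g=10mm behind TCP; offset from bolt axis kept by arc about pivot
g=p-R[:,2]*.010; c=cl(g); L=np.hypot(c[1]-36,c[2]-28); t0=np.degrees(np.arctan2(c[1]-36,c[2]-28)); print(c,L,t0)
for i in range(1,17):
    l=t0*(1-i/16); Rk=Rt(25*l/t0); x=-1.5+1.2*min(1,i/8)
    gp=W(x,36+L*np.sin(np.radians(l)),28+L*np.cos(np.radians(l))); 
    print(round(l,1),end=' '); rows(p,R,[(gp+Rk[:,2]*.010,Rk)])
E
```

```text
[-1.  92.9 76.8] [-1.50672277  0.8487925   1.45102363] 17.7 23.779344073061676
[-0.9 97.1 85.8] 84.10737185288814 46.58980274103369
43.7 [-0.4, 3.7, -1.4] [1.55, 0.41, 0.13]
40.8 [-0.3, 7.5, -2.7] [3.11, 0.41, 0.13]
37.9 [-0.1, 11.4, -3.8] [4.68, 0.42, 0.12]
34.9 [-0.0, 15.3, -4.7] [6.24, 0.42, 0.12]
32.0 [0.1, 19.3, -5.3] [7.8, 0.42, 0.11]
29.1 [0.3, 23.2, -5.8] [9.36, 0.42, 0.1]
26.2 [0.4, 27.2, -6.0] [10.93, 0.42, 0.1]
23.3 [0.5, 31.3, -6.1] [12.49, 0.42, 0.09]
20.4 [0.5, 35.3, -5.9] [14.05, 0.43, 0.09]
17.5 [0.5, 39.2, -5.5] [15.61, 0.43, 0.08]
14.6 [0.5, 43.2, -4.9] [17.18, 0.43, 0.08]
11.6 [0.5, 47.1, -4.1] [18.74, 0.43, 0.07]
8.7 [0.5, 51.0, -3.1] [20.3, 0.43, 0.06]
5.8 [0.5, 54.8, -1.9] [21.86, 0.43, 0.06]
2.9 [0.5, 58.6, -0.5] [23.43, 0.43, 0.05]
0.0 [0.5, 62.2, 1.0] [24.99, 0.43, 0.05]
```

View pics/w11.png

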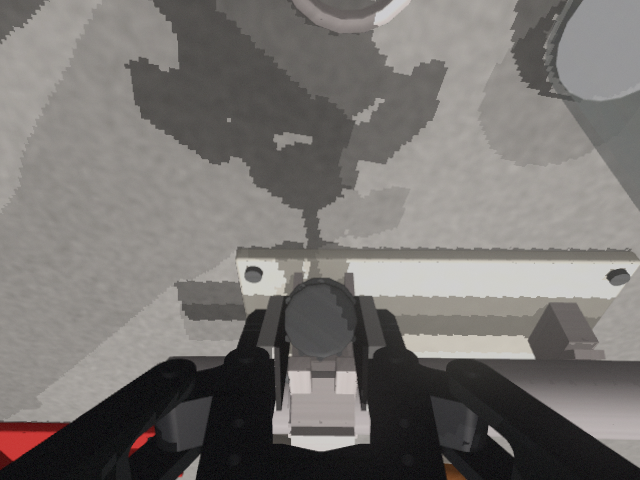

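Request:
servo_tool(gripper=[20,20,20,20,20,20,20,20,20,20], slide=[[0.3,1.8,-0.7],[0.6,3.7,-1.4],[0.8,5.6,-2],[0.8,7.5,-2.7],[0.8,9.4,-3.2],[0.8,11.4,-3.8],[0.8,13.3,-4.2],[0.8,15.3,-4.7],[0.8,15.3,-4.7],[0.8,15.3,-4.7]], angular=[[0.8,0.2,0],[1.6,0.4,0.1],[2.3,0.4,0.1],[3.1,0.4,0.1],[3.9,0.4,0.1],[4.7,0.4,0.1],[5.5,0.4,0.1],[6.2,0.4,0.1],[6.2,0.4,0.1],[6.2,0.4,0.1]])

```text
clock: 18.75
ee_pos: [0.4637, 0.1217, 0.0876]
ee_rot: [[0.982, 0.176, 0.06], [0.186, -0.93, -0.317], [-0.0, 0.323, -0.947]]
wrist_force: [-0.1, 2.0, -0.5]
width: 0.28
```

```bash
python3 - <<'E'
from h import *
im,s=snap('wrist','w12');print(cl(s['ee_pos']),s['wrist_force'],s['clock'],s['width']*85.4)
snap('scene','s12'); crop('s12',270,230,90,75,8,'s12c')
crop('w12',260,230,120,130,5,'w12c')
E
```

```text
[ 0.  80.4 87.6] [-0.06485529  1.96244225 -0.45561087] 18.75 23.894890144261517
```

View pics/w12.png

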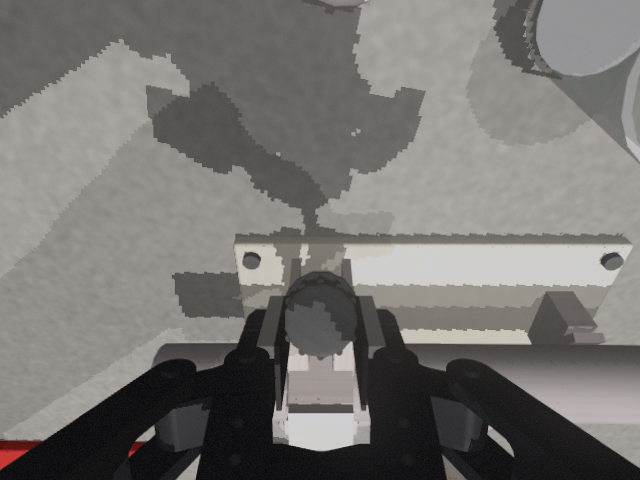

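View pics/s12c.png

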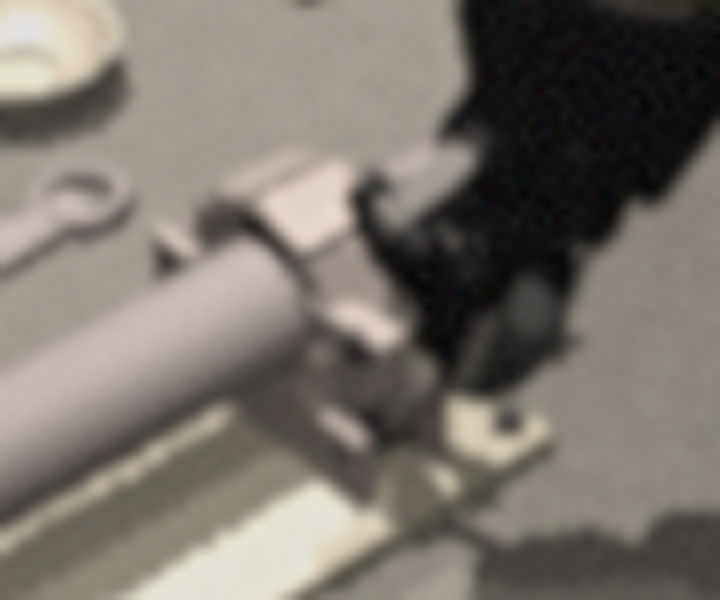

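```bash
python3 - <<'E'
from h import *
p,R,s=st()
g=p-R[:,2]*.010; c=cl(g); L=np.hypot(c[1]-36,c[2]-28); t0=np.degrees(np.arctan2(c[1]-36,c[2]-28)); print(c,L,t0)
for i in range(1,15):
    l=t0-2.5*i; Rk=Rt(25*l/46.6)
    gp=W(-.3,36+L*np.sin(np.radians(l)),28+L*np.cos(np.radians(l))); 
    print(round(l,1),end=' '); rows(p,R,[(gp+Rk[:,2]*.010,Rk)])
E
```

```text
[-0.  83.7 97. ] 83.88259652633555 34.656273795392245
32.2 [-0.3, 3.3, -1.0] [1.59, 0.02, 0.0]
29.7 [-0.3, 6.6, -1.7] [2.93, 0.02, 0.0]
27.2 [-0.3, 10.0, -2.4] [4.27, 0.02, 0.0]
24.7 [-0.3, 13.4, -2.8] [5.61, 0.02, -0.0]
22.2 [-0.3, 16.8, -3.1] [6.95, 0.02, -0.0]
19.7 [-0.3, 20.2, -3.3] [8.29, 0.02, -0.0]
17.2 [-0.3, 23.7, -3.3] [9.64, 0.02, -0.0]
14.7 [-0.3, 27.1, -3.2] [10.98, 0.02, -0.0]
12.2 [-0.3, 30.5, -2.9] [12.32, 0.02, -0.0]
9.7 [-0.3, 33.9, -2.4] [13.66, 0.02, -0.0]
7.2 [-0.3, 37.3, -1.8] [15.0, 0.02, -0.0]
4.7 [-0.3, 40.6, -1.1] [16.34, 0.02, -0.0]
2.2 [-0.3, 43.9, -0.1] [17.68, 0.02, -0.0]
-0.3 [-0.3, 47.2, 0.9] [19.02, 0.02, -0.0]
```

Request:
servo_tool(gripper=[20,20,20,20,20,20,20,20,20,20], slide=[[-0.2,0.8,-0.2],[-0.3,1.6,-0.5],[-0.3,2.4,-0.7],[-0.3,3.3,-1],[-0.3,4.1,-1.2],[-0.3,4.9,-1.3],[-0.3,5.7,-1.5],[-0.3,6.6,-1.7],[-0.3,6.6,-1.7],[-0.3,6.6,-1.7]], angular=[[0.4,0,0],[0.8,0,0],[1.2,0,0],[1.6,0,0],[1.9,0,0],[2.2,0,0],[2.6,0,0],[2.9,0,0],[2.9,0,0],[2.9,0,0]])

```text
clock: 19.85
ee_pos: [0.4642, 0.1163, 0.0912]
ee_rot: [[0.982, 0.18, 0.05], [0.187, -0.945, -0.269], [-0.001, 0.274, -0.962]]
wrist_force: [-0.6, 1.7, -2.8]
width: 0.284
```

Request:
servo_tool(gripper=[20,20,20,20,20,20,20,20,20,20], slide=[[0,0.2,-0.1],[0,0.5,-0.1],[0,0.7,-0.2],[0,1,-0.2],[0,1.2,-0.3],[0,1.5,-0.3],[0,1.5,-0.3],[0,1.5,-0.3],[0,1.5,-0.3],[0,1.5,-0.3]], angular=[[0.1,0,0],[0.2,0,0],[0.3,0,0],[0.4,0,0],[0.5,0,0],[0.6,0,0],[0.6,0,0],[0.6,0,0],[0.6,0,0],[0.6,0,0]])

```text
clock: 20.85
ee_pos: [0.4645, 0.1151, 0.0918]
ee_rot: [[0.982, 0.18, 0.049], [0.187, -0.948, -0.259], [-0.001, 0.264, -0.965]]
wrist_force: [-2.1, 3.3, -2.9]
width: 0.285
```

```bash
python3 - <<'E'
from h import *
im,s=snap('wrist','w13');print(cl(s['ee_pos']),s['wrist_force'],s['clock'],s['width']*85.4)
E
```

```text
[-0.5 73.8 91.8] [-2.13703611  3.34881823 -2.86319331] 20.85 24.308012187851972
```

View pics/w13.png

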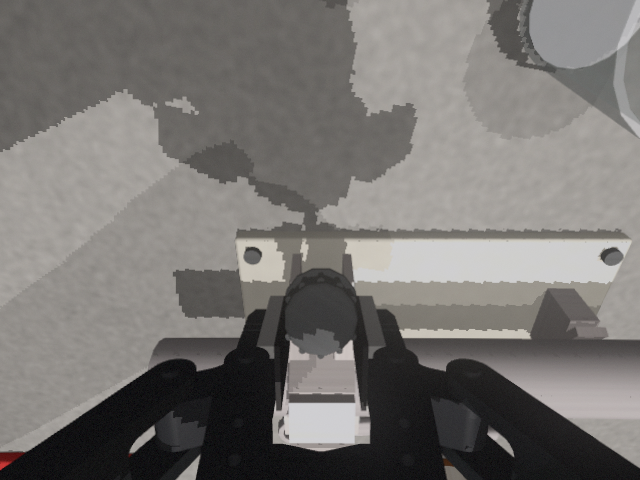

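Request:
servo_tool(gripper=[20,20,20,20,20,20,20,20,20,20], slide=[[0,0.2,0],[0,0.5,0],[0,0.7,-0.1],[0,1,-0.1],[0,1.2,-0.1],[0,1.5,-0.2],[0,1.8,-0.2],[0,1.8,-0.2],[0,1.8,-0.2],[0,1.8,-0.2]], angular=[[0.1,0,0],[0.2,0,0],[0.3,0,0],[0.4,0,0],[0.5,0,0],[0.6,0,0],[0.7,0,0],[0.7,0,0],[0.7,0,0],[0.7,0,0]])

```text
clock: 21.9
ee_pos: [0.465, 0.1136, 0.0927]
ee_rot: [[0.982, 0.181, 0.047], [0.187, -0.951, -0.248], [-0.0, 0.252, -0.968]]
wrist_force: [-1.6, 3.9, -0.3]
width: 0.276
```

Request:
servo_tool(gripper=[20,20,20,20,20,20,20,20,20,20], slide=[[0,0.3,0],[0,0.6,0],[0,0.9,-0.1],[0,1.2,-0.1],[0,1.5,-0.1],[0,1.8,-0.1],[0,2,-0.1],[0,2,-0.1],[0,2,-0.1],[0,2,-0.1]], angular=[[0.1,0,0],[0.2,0,0],[0.3,0,0],[0.4,0,0],[0.5,0,0],[0.6,0,0],[0.8,0,0],[0.8,0,0],[0.8,0,0],[0.8,0,0]])

```text
clock: 22.9
ee_pos: [0.4654, 0.112, 0.0934]
ee_rot: [[0.982, 0.182, 0.045], [0.187, -0.954, -0.234], [0.0, 0.238, -0.971]]
wrist_force: [-0.8, 5.9, 3.2]
width: 0.277
```

```bash
python3 - <<'E'
from h import *
im,s=snap('wrist','w14');print(cl(s['ee_pos']),s['wrist_force'],s['clock'],s['width']*85.4)
p=np.array(s['ee_pos']);R=np.array(s['ee_rot'])
g=p-R[:,2]*.010; c=cl(g); print(c,np.hypot(c[1]-36,c[2]-28),np.degrees(np.arctan2(c[1]-36,c[2]-28)))
crop('w14',260,230,120,120,6,'w14c')
snap('scene','s14'); crop('s14',270,230,90,75,8,'s14c')
E
```

```text
[-0.2 70.5 93.4] [-0.76800535  5.91511392  3.21514565] 22.9 23.695114713573915
[ -0.2  72.9 103.1] 83.67568344507262 26.166957565237972
```

View pics/w14c.png

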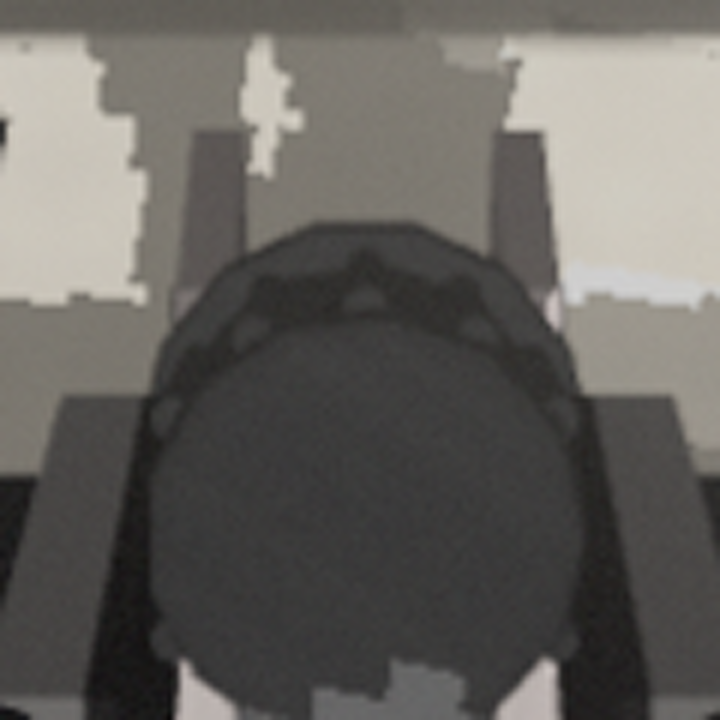

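View pics/s14c.png

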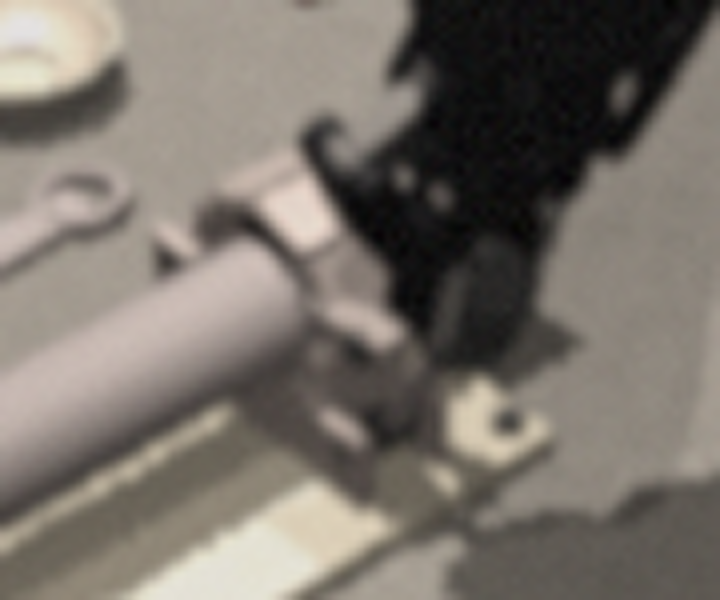

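The shank is already entering the slot (lean 26°) with no strike, and the x alignment looks symmetric. The radial push along the bolt is a bit high, so I'll relieve it and carry on.

Request:
servo_tool(gripper=[20,20,20,20,20,20,20,20,20,20], slide=[[0,0,-0.4],[0,0.3,-0.6],[0,0.7,-0.6],[0,1.1,-0.7],[0,1.5,-0.7],[0,2,-0.8],[0,2.5,-0.8],[0,3,-0.8],[0,3,-0.8],[0,3,-0.8]], angular=[[0,0,0],[0.1,0,0],[0.2,0,0],[0.4,0,0],[0.6,0,0],[0.8,0,0],[1,0,0],[1.2,0,0],[1.2,0,0],[1.2,0,0]])

```text
clock: 24.0
ee_pos: [0.4658, 0.1091, 0.0948]
ee_rot: [[0.982, 0.183, 0.041], [0.187, -0.959, -0.214], [-0.0, 0.218, -0.976]]
wrist_force: [-0.6, 5.6, 1.3]
width: 0.28
```

```bash
python3 - <<'E'
from h import *
p,R,s=st()
g=p-R[:,2]*.010; c=cl(g); L=np.hypot(c[1]-36,c[2]-28); t0=np.degrees(np.arctan2(c[1]-36,c[2]-28)); print(c,L,t0)
a0=np.degrees(np.arcsin(-R[:,2]@EY));print(a0)
for i in range(1,13):
    l=t0-2*i; Rk=Rt(a0*l/t0)
    gp=W(-.2,36+(L+.4)*np.sin(np.radians(l)),28+(L+.4)*np.cos(np.radians(l))); 
    print(round(l,1),end=' '); rows(p,R,[(gp+Rk[:,2]*.010,Rk)])
E
```

```text
[ -0.3  69.8 104.6] 83.72574275573791 23.809626476575232
12.576616101300672
21.8 [0.1, 2.6, -0.9] [1.06, 0.01, 0.01]
19.8 [0.1, 5.3, -1.4] [2.11, 0.01, 0.01]
17.8 [0.1, 8.1, -1.7] [3.17, 0.01, 0.01]
15.8 [0.1, 10.8, -1.9] [4.23, 0.01, 0.01]
13.8 [0.1, 13.5, -2.1] [5.28, 0.01, 0.01]
11.8 [0.1, 16.3, -2.1] [6.34, 0.01, 0.01]
9.8 [0.1, 19.1, -2.0] [7.4, 0.01, 0.01]
7.8 [0.1, 21.8, -1.9] [8.45, 0.01, 0.01]
5.8 [0.1, 24.5, -1.6] [9.51, 0.01, 0.01]
3.8 [0.1, 27.3, -1.2] [10.56, 0.01, 0.01]
1.8 [0.1, 30.0, -0.8] [11.62, 0.01, 0.01]
-0.2 [0.1, 32.7, -0.2] [12.68, 0.01, 0.01]
```

Request:
servo_tool(gripper=[20,20,20,20,20,20,20,20,20,20], slide=[[0,1.3,-0.5],[0,2.6,-0.9],[0,4,-1.2],[0,5.3,-1.4],[0,6.7,-1.6],[0,8.1,-1.8],[0,9.5,-1.9],[0,10.8,-2],[0,10.8,-2],[0,10.8,-2]], angular=[[0.5,0,0],[1.1,0,0],[1.6,0,0],[2.1,0,0],[2.6,0,0],[3.2,0,0],[3.7,0,0],[4.2,0,0],[4.2,0,0],[4.2,0,0]])

```text
clock: 25.0
ee_pos: [0.4675, 0.0986, 0.0988]
ee_rot: [[0.982, 0.185, 0.026], [0.186, -0.972, -0.144], [-0.001, 0.146, -0.989]]
wrist_force: [-0.2, 1.1, -3.7]
width: 0.279
```

Request:
servo_tool(gripper=[20,20,20,20,20,20,20,20,20,20], slide=[[0,1.3,-0.1],[0,2.6,-0.2],[0,4,-0.2],[0,5.3,-0.2],[0,6.7,-0.2],[0,8.1,-0.1],[0,9.5,0],[0,11,0.2],[0,11,0.2],[0,11,0.2]], angular=[[0.5,0,0],[1.1,0,0],[1.6,0,0],[2.1,0,0],[2.6,0,0],[3.2,0,0],[3.7,0,0],[4.2,0,0],[4.2,0,0],[4.2,0,0]])

```text
clock: 26.0
ee_pos: [0.4702, 0.0882, 0.1008]
ee_rot: [[0.982, 0.186, 0.014], [0.187, -0.98, -0.072], [0.001, 0.073, -0.997]]
wrist_force: [-1.6, 3.1, 4.9]
width: 0.278
```

```bash
python3 - <<'E'
from h import *
im,s=snap('wrist','w15');print(cl(s['ee_pos']),s['wrist_force'],s['clock'],s['width']*85.4)
p=np.array(s['ee_pos']);R=np.array(s['ee_rot'])
g=p-R[:,2]*.010; c=cl(g); L=np.hypot(c[1]-36,c[2]-28); t0=np.degrees(np.arctan2(c[1]-36,c[2]-28)); print(c,L,t0)
a0=np.degrees(np.arcsin(-R[:,2]@EY));print(a0)
for l in (6,4,2,0,-1):
    Rk=Rt(a0*l/t0)
    gp=W(-.2,36+(L)*np.sin(np.radians(l)),28+(L)*np.cos(np.radians(l))); 
    print(round(l,1),end=' '); rows(p,R,[(gp+Rk[:,2]*.010,Rk)])
E
```

```text
[1.000e-01 4.630e+01 1.008e+02] [-1.63283164  3.14212027  4.86533686] 26.0 23.745351269976673
[1.000e-01 4.700e+01 1.108e+02] 83.52748050791428 7.567446006941271
4.210849613990065
6 [-0.3, 2.1, -0.1] [0.87, -0.04, -0.02]
4 [-0.3, 4.9, -0.2] [1.99, -0.04, -0.02]
2 [-0.3, 7.6, -0.1] [3.1, -0.04, -0.02]
0 [-0.3, 10.3, 0.0] [4.21, -0.04, -0.02]
-1 [-0.3, 11.7, 0.2] [4.77, -0.04, -0.02]
```

View pics/w15.png

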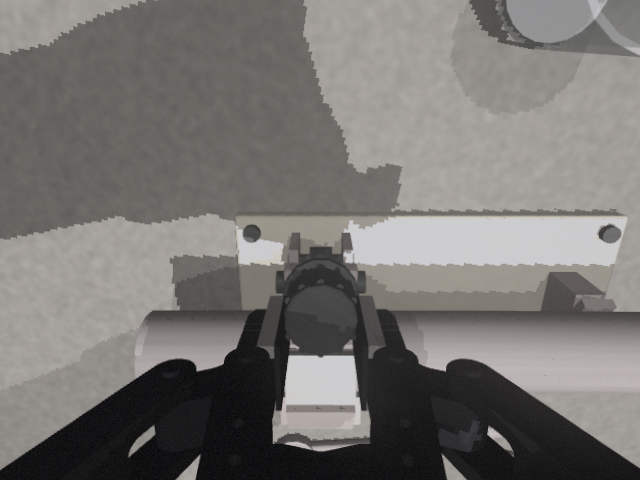

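Request:
servo_tool(gripper=[20,20,20,20,20,20,20,20,20,20], slide=[[0,1.3,-0.2],[0,2.6,-0.3],[0,4,-0.3],[0,5.3,-0.3],[0,6.5,-0.3],[0,7.7,-0.3],[0,8.9,-0.3],[0,10,-0.3],[0,10,-0.3],[0,10,-0.3]], angular=[[0.5,0,0],[1.1,0,0],[1.6,0,0],[2.1,0,0],[2.6,0,0],[3.2,0,0],[3.7,0,0],[4.2,0,0],[4.2,0,0],[4.2,0,0]])

```text
clock: 27.05
ee_pos: [0.4715, 0.0782, 0.1013]
ee_rot: [[0.982, 0.186, -0.001], [0.186, -0.982, -0.0], [-0.001, 0.0, -1.0]]
wrist_force: [-0.1, 2.1, 4.2]
width: 0.282
```

```bash
python3 - <<'E'
from h import *
im,s=snap('wrist','w16');print(cl(s['ee_pos']),s['wrist_force'],s['clock'],s['width']*85.4)
p=np.array(s['ee_pos']);R=np.array(s['ee_rot'])
g=p-R[:,2]*.010; c=cl(g); L=np.hypot(c[1]-36,c[2]-28); t0=np.degrees(np.arctan2(c[1]-36,c[2]-28)); print(c,L,t0)
E
```

```text
[ -0.4  36.1 101.3] [-0.05271285  2.13367176  4.23457632] 27.05 24.096368560579126
[ -0.4  36.1 111.3] 83.30006002398798 0.06878241535308281
```

View pics/w16.png

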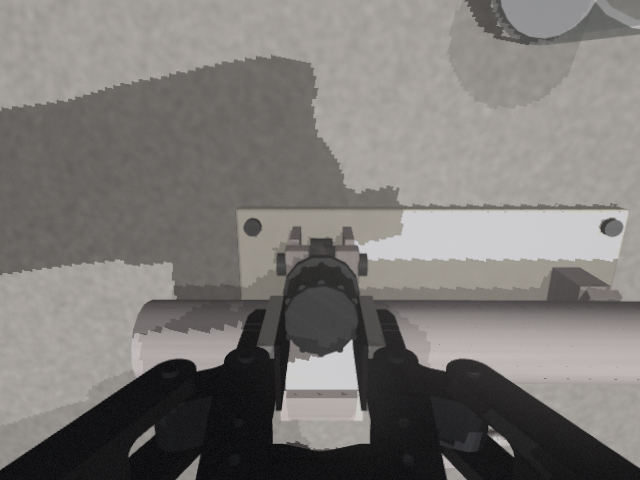

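```bash
python3 - <<'E'
from h import *
crop('w16',260,230,120,130,5,'w16c')
for z in(.121,.123,.125):print(cl(onz('wrist',(321,320),z,'w16')))
print(proj('wrist',W(0,36,123),'w16'),proj('wrist',W(0,36,97),'w16'),proj('wrist',W(0,36+15,97),'w16'),proj('wrist',W(0,36+12.5,123),'w16'),proj('wrist',W(0,36-12.5,123),'w16'))
E
```

```text
[ -0.5  43.7 121. ]
[ -0.5  44.8 123. ]
[ -0.5  45.9 125. ]
[322.59821176 343.7963303 ] [322.39803865 307.84422367] [322.45453358 272.16779506] [322.65840291 309.66614815] [322.54164939 376.25009438]
```

View pics/w16c.png

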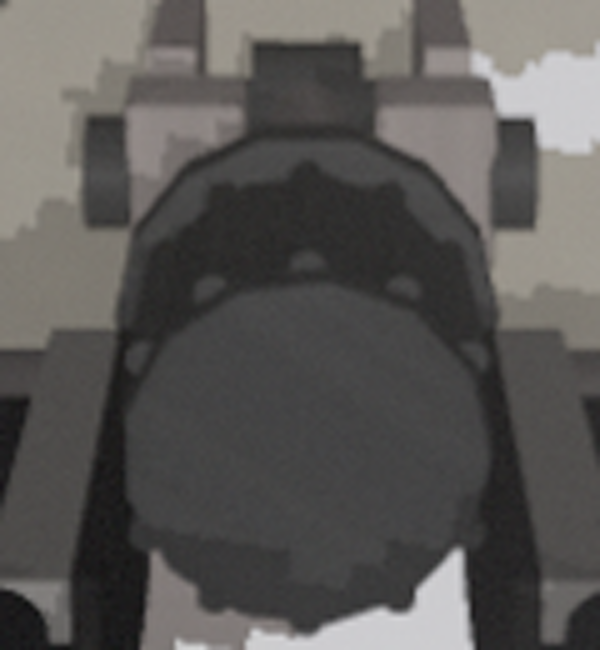

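```bash
python3 - <<'E'
from h import *
for z in(.068,.070):print(cl(onz('wrist',(281,264.4),z,'w16')),cl(onz('wrist',(363,264.4),z,'w16')))
print('plate corner',cl(onz('wrist',(237,208.5),.01,'w16')),cl(onz('wrist',(237,208.5),.0,'w16')))
print('pivot post tops', proj('wrist',W(0,36,28),'w16'))
E
```

```text
[-18.7  43.   68. ] [18.4 43.1 68. ]
[-18.5  43.8  70. ] [18.2 43.8 70. ]
plate corner [-49.   55.2  10. ] [-51.1  52.9   0. ]
pivot post tops [322.0788026 250.3247576]
```

The picture disagrees with the dead reckoning. The cap top sits at y≈45, about 5° short of upright, because the cap has slid to the +y edge of the pads. I'll regrip it centred and finish the swing.

Request:
servo_tool(gripper=[26,30,34,38,40,40,40,40,40,40], slide=[[0,0,0],[0,0,0],[0,0,0],[0,0,0],[0,-1,0],[0,-3,0],[0,-6,0],[0,-8,0],[0,-8,0],[0,-8,0]], angular=[[0,0,0],[0,0,0],[0,0,0],[0,0,0],[0,0,0],[0,0,0],[0,0,0],[0,0,0],[0,0,0],[0,0,0]])

```text
clock: 28.1
ee_pos: [0.47, 0.0864, 0.1014]
ee_rot: [[0.982, 0.187, -0.0], [0.187, -0.982, -0.0], [-0.0, -0.0, -1.0]]
wrist_force: [0.2, 0.4, 0.2]
width: 0.468
```

```bash
python3 - <<'E'
from h import *
im,s=snap('wrist','w17');print(cl(s['ee_pos']),s['wrist_force'],s['clock'],s['width']*85.4)
snap('scene','s17'); crop('s17',270,220,90,75,8,'s17c')
crop('w17',240,230,160,120,5,'w17c')
E
```

```text
[ -0.4  44.6 101.4] [0.20822516 0.43648731 0.20567612] 28.1 39.99977184146473
```

View pics/w17c.png

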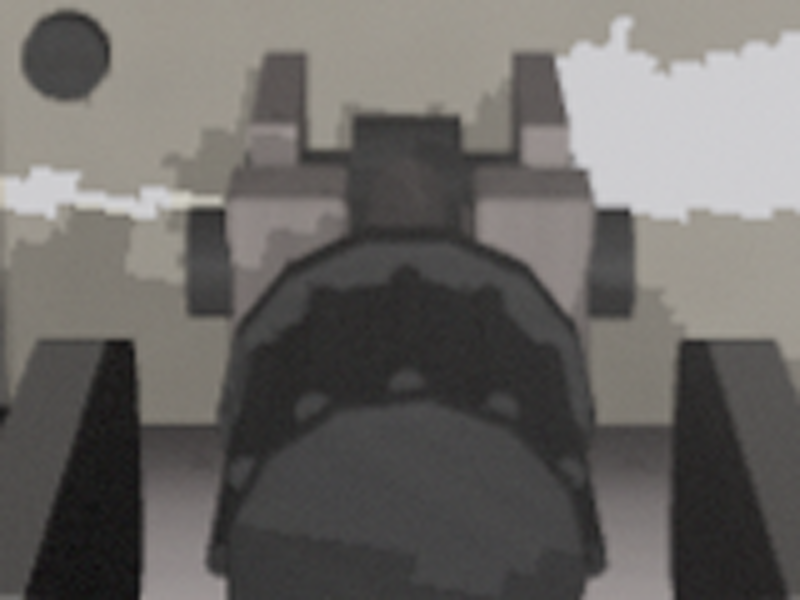

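View pics/s17c.png

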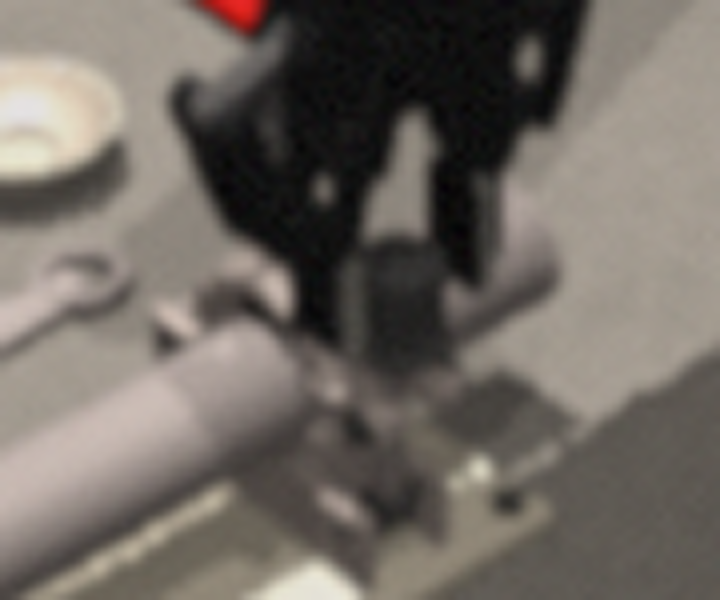

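```bash
python3 - <<'E'
from h import *
for rs in ([ray('scene',(319.9,251.5)),ray('wrist',(321,342),'w17')],[ray('wrist',(321,318.8),'w16'),ray('wrist',(321,342),'w17')]):
  x,r=tri(rs);print(cl(x),r)
print(proj('wrist',W(0,36,123),'w17'),proj('scene',W(0,36,123)),proj('scene',W(0,45,123)))
E
```

```text
[ -0.8  46.5 123.9] [np.float64(0.8274065717495573), np.float64(0.8274065717496109)]
[ -0.5  46.5 125.4] [np.float64(0.020113232019615707), np.float64(0.020113232019707886)]
[322.43374097 365.71560794] [316.14301334 249.62721748] [318.87993735 251.43807783]
```

Request:
servo_tool(gripper=[34,28,24,20,20,20,20,20,20,20], slide=[[0.2,0,0],[0.2,0,0],[0.2,0,0],[0.2,0,0],[0.2,0,0],[0.2,0,0],[0.2,0,0],[0.2,1,-0.1],[0.2,2,-0.2],[0.2,3,-0.2]], angular=[[0,0,0],[0,0,0],[0,0,0],[0,0,0],[0,0,0],[0,0,0],[0,0,0],[0,0,0],[0,0,0],[0,0,0]], squeeze=40)

```text
clock: 29.2
ee_pos: [0.4707, 0.0842, 0.1016]
ee_rot: [[0.982, 0.188, -0.001], [0.188, -0.982, 0.001], [-0.0, -0.001, -1.0]]
wrist_force: [-2.1, 4.5, 3.9]
width: 0.276
```

Request:
servo_tool(gripper=[20,20,20,20,20,20,20,20,20,20], slide=[[0,0.8,-0.1],[0,1.6,-0.1],[0,2.4,-0.2],[0,3.2,-0.2],[0,4,-0.2],[0,4.8,-0.2],[0,5.6,-0.2],[0,6,-0.2],[0,6,-0.2],[0,6,-0.2]], angular=[[0,0,0],[0,0,0],[0,0,0],[0,0,0],[0,0,0],[0,0,0],[0,0,0],[0,0,0],[0,0,0],[0,0,0]])

```text
clock: 30.2
ee_pos: [0.4719, 0.0777, 0.1017]
ee_rot: [[0.982, 0.187, -0.001], [0.187, -0.982, 0.0], [-0.0, -0.0, -1.0]]
wrist_force: [-1.0, 4.0, 1.3]
width: 0.276
```

```bash
python3 - <<'E'
from h import *
im,s=snap('wrist','w18');print(cl(s['ee_pos']),s['wrist_force'],s['clock'],s['width']*85.4)
crop('w18',240,230,160,120,5,'w18c')
print(proj('wrist',W(0,36,123),'w18'))
E
```

```text
[ -0.2  35.7 101.7] [-0.96665861  3.98634435  1.28485909] 30.2 23.580004750259853
[321.90399262 341.8587589 ]
```

View pics/w18c.png

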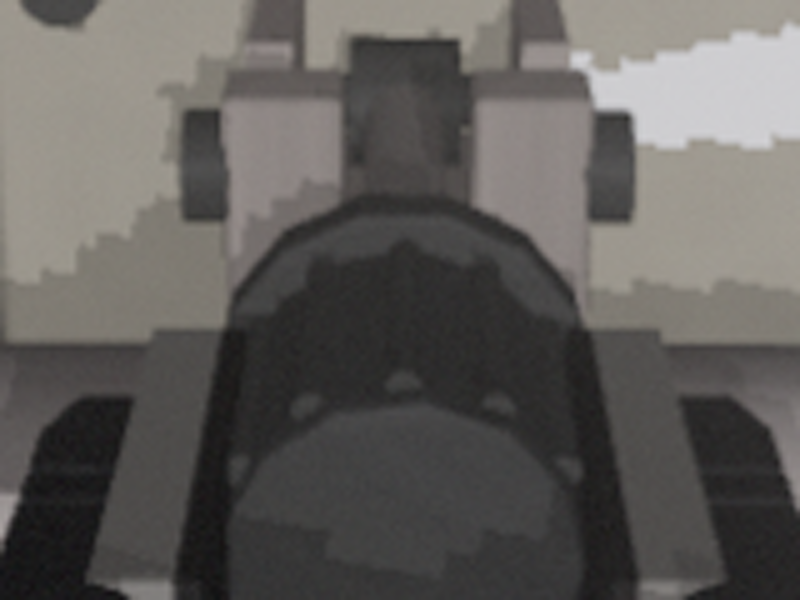

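The cap top edge is now at the position expected for upright (within about 1°). Release, rise and shut the fingers.

Request:
servo_tool(gripper=[27,31,36,40,42,42,42,42,42,42], slide=[[0,0,0],[0,0,0],[0,0,0],[0,0,0],[0,0,0],[0,0,-8],[0,0,-18],[0,0,-30],[0,0,-40],[0,0,-45]], angular=[[0,0,0],[0,0,0],[0,0,0],[0,0,0],[0,0,0],[0,0,0],[0,0,0],[0,0,0],[0,0,0],[0,0,0]], squeeze=40)

```text
clock: 31.25
ee_pos: [0.4726, 0.0778, 0.1485]
ee_rot: [[0.982, 0.187, 0.002], [0.187, -0.982, -0.0], [0.002, 0.0, -1.0]]
wrist_force: [0.2, 0.6, 0.4]
width: 0.491
```

Request:
servo_tool(gripper=[30,20,10,5,0,0,0,0,0,0], slide=[[0,0,0],[0,0,0],[0,0,0],[0,0,0],[0,0,0],[0,0,0],[0,0,0],[0,0,0],[0,0,0],[0,0,0]], angular=[[0,0,0],[0,0,0],[0,0,0],[0,0,0],[0,0,0],[0,0,0],[0,0,0],[0,0,0],[0,0,0],[0,0,0]])

```text
clock: 32.25
ee_pos: [0.4719, 0.0776, 0.1468]
ee_rot: [[0.982, 0.187, -0.001], [0.187, -0.982, -0.0], [-0.001, -0.0, -1.0]]
wrist_force: [0.2, -0.2, -0.0]
width: -0.003
```

```bash
python3 - <<'E'
from h import *
im,s=snap('wrist','w19');print(cl(s['ee_pos']),s['wrist_force'],s['clock'],s['width']*85.4)
snap('scene','s19'); crop('s19',270,220,90,75,8,'s19c')
print(proj('wrist',W(0,36,123),'w19'),proj('scene',W(0,36,123)))
E
```

```text
[ -0.2  35.5 146.8] [ 0.20723508 -0.22733212 -0.01708126] 32.25 -0.2978360406213689
[321.71584197 286.0943818 ] [316.14301334 249.62721748]
```

View pics/w19.png

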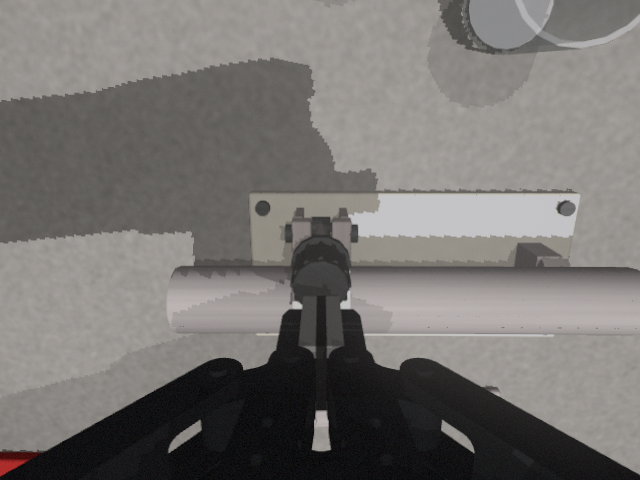

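View pics/s19c.png

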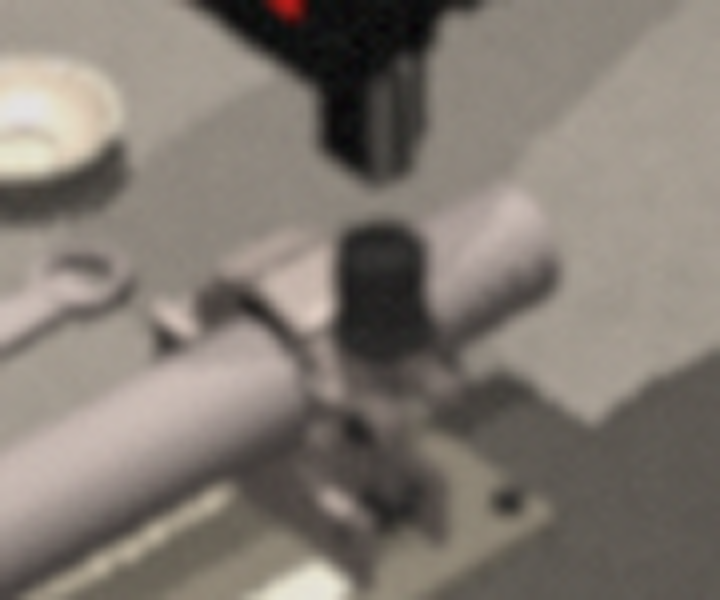

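```bash
python3 - <<'E'
from h import *
crop('w19',270,200,100,110,6,'w19c')
for y,z in((48.5,123),(51,97),(51,92)):print(proj('wrist',W(0,y,z),'w19'))
print(proj('scene',W(0,40,123)),proj('scene',W(0,36,125)))
E
```

```text
[321.75711834 259.12064886]
[321.70337307 235.70403462]
[321.6931254  232.75585537]
[317.3558666  250.42969714] [316.12545886 248.89831304]
```

View pics/w19c.png

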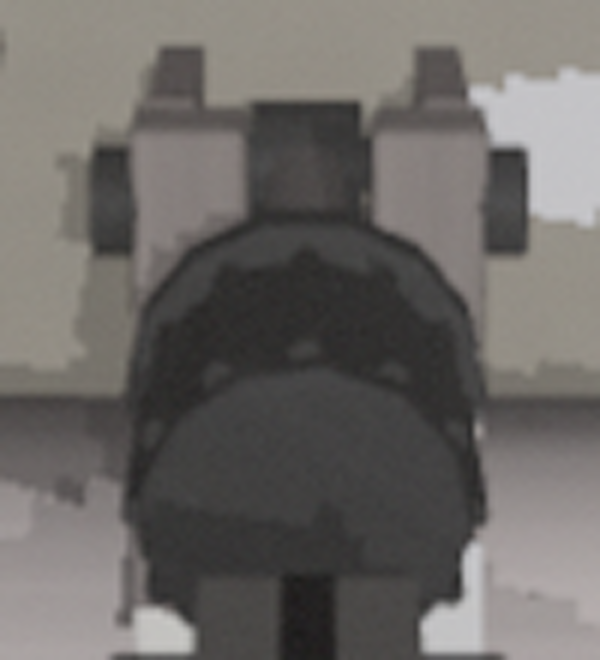

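Upright confirmed: the cap-top edge at v 261 and flange edge at v 236 match the predictions of 259 and 236. Now I'll push the cap.

Request:
servo_tool(gripper=[0,0,0,0,0,0,0,0,0,0], slide=[[0,0,4],[0,0,9],[0,0,14],[0,0,17],[0,0,19],[0,0,21],[0,0,22.5],[0,0,24],[0,0,25],[0,0,25]], angular=[[0,0,0],[0,0,0],[0,0,0],[0,0,0],[0,0,0],[0,0,0],[0,0,0],[0,0,0],[0,0,0],[0,0,0]])

```text
clock: 33.35
ee_pos: [0.4724, 0.0777, 0.1223]
ee_rot: [[0.982, 0.187, 0.001], [0.187, -0.982, 0.0], [0.001, 0.0, -1.0]]
wrist_force: [-0.4, 0.8, 4.2]
width: 0.002
```

Request:
servo_tool(gripper=[0,0,0,0,0,0,0,0,0,0], slide=[[0,0,1],[0,0,2],[0,0,3],[0,0,4],[0,0,5],[0,0,6],[0,0,7],[0,0,8],[0,0,8],[0,0,8]], angular=[[0,0,0],[0,0,0],[0,0,0],[0,0,0],[0,0,0],[0,0,0],[0,0,0],[0,0,0],[0,0,0],[0,0,0]])

```text
clock: 34.35
ee_pos: [0.4724, 0.0777, 0.1144]
ee_rot: [[0.982, 0.187, 0.001], [0.187, -0.982, 0.0], [0.001, 0.0, -1.0]]
wrist_force: [-0.9, 0.2, 4.3]
width: 0.002
```

Request:
servo_tool(gripper=[0,0,0,0,0,0,0,0,0,0], slide=[[0,0,0.7],[0,0,1.4],[0,0,2.1],[0,0,2.8],[0,0,3.5],[0,0,4],[0,0,4.5],[0,0,5],[0,0,5],[0,0,5]], angular=[[0,0,0],[0,0,0],[0,0,0],[0,0,0],[0,0,0],[0,0,0],[0,0,0],[0,0,0],[0,0,0],[0,0,0]])

```text
clock: 35.35
ee_pos: [0.4725, 0.0777, 0.1094]
ee_rot: [[0.982, 0.187, 0.001], [0.187, -0.982, 0.0], [0.001, 0.0, -1.0]]
wrist_force: [-1.1, -0.7, 5.2]
width: -0.0
```

Request:
servo_tool(gripper=[0,0,0,0,0,0,0,0,0,0], slide=[[0,0,0.2],[0,0,0.4],[0,0,0.6],[0,0,0.8],[0,0,1],[0,0,1],[0,0,1],[0,0,1],[0,0,1],[0,0,1]], angular=[[0,0,0],[0,0,0],[0,0,0],[0,0,0],[0,0,0],[0,0,0],[0,0,0],[0,0,0],[0,0,0],[0,0,0]])

```text
clock: 36.35
ee_pos: [0.4725, 0.0777, 0.1085]
ee_rot: [[0.982, 0.187, 0.001], [0.187, -0.982, 0.0], [0.001, 0.0, -1.0]]
wrist_force: [-1.2, -0.5, 6.4]
width: 0.0
```

Request:
servo_tool(gripper=[0,0,0,0,0,0,0,0,0,0], slide=[[0,0,0.2],[0,0,0.4],[0,0,0.6],[0,0,0.8],[0,0,1],[0,0,1],[0,0,1],[0,0,1],[0,0,1],[0,0,1]], angular=[[0,0,0],[0,0,0],[0,0,0],[0,0,0],[0,0,0],[0,0,0],[0,0,0],[0,0,0],[0,0,0],[0,0,0]])

```text
clock: 37.35
ee_pos: [0.4726, 0.0778, 0.1078]
ee_rot: [[0.982, 0.187, 0.001], [0.187, -0.982, -0.0], [0.001, 0.0, -1.0]]
wrist_force: [-1.9, -1.0, 9.3]
width: 0.001
```

Request:
servo_tool(gripper=[0,0,0,0,0,0,0,0,0,0], slide=[[0,0,0.2],[0,0,0.4],[0,0,0.5],[0,0,0.5],[0,0,0.5],[0,0,0.5],[0,0,0.5],[0,0,0.5],[0,0,0.5],[0,0,0.5]], angular=[[0,0,0],[0,0,0],[0,0,0],[0,0,0],[0,0,0],[0,0,0],[0,0,0],[0,0,0],[0,0,0],[0,0,0]])

```text
clock: 38.35
ee_pos: [0.4728, 0.0778, 0.1077]
ee_rot: [[0.982, 0.187, 0.002], [0.187, -0.982, -0.0], [0.002, 0.001, -1.0]]
wrist_force: [-3.6, -0.5, 12.6]
width: -0.002
```

Request:
servo_tool(gripper=[0,0,0,0,0,0,0,0,0,0], slide=[[0,0,0.2],[0,0,0.4],[0,0,0.4],[0,0,0.4],[0,0,0.4],[0,0,0.4],[0,0,0.4],[0,0,0.4],[0,0,0.4],[0,0,0.4]], angular=[[0,0,0],[0,0,0],[0,0,0],[0,0,0],[0,0,0],[0,0,0],[0,0,0],[0,0,0],[0,0,0],[0,0,0]])

```text
clock: 39.35
ee_pos: [0.4728, 0.0778, 0.1075]
ee_rot: [[0.982, 0.187, 0.002], [0.187, -0.982, -0.0], [0.002, 0.001, -1.0]]
wrist_force: [-4.6, -2.1, 15.4]
width: 0.003
```

Request:
servo_tool(gripper=[0,0,0,0,0,0,0,0,0,0], slide=[[-0.1,0,0.2],[-0.2,0,0.4],[-0.2,0,0.5],[-0.2,0,0.5],[-0.2,0,0.5],[-0.2,0,0.5],[-0.2,0,0.5],[-0.2,0,0.5],[-0.2,0,0.5],[-0.2,0,0.5]], angular=[[0,0,0],[0,0,0],[0,0,0],[0,0,0],[0,0,0],[0,0,0],[0,0,0],[0,0,0],[0,0,0],[0,0,0]])

```text
clock: 40.35
ee_pos: [0.4728, 0.0778, 0.1073]
ee_rot: [[0.982, 0.187, 0.002], [0.187, -0.982, -0.0], [0.002, 0.001, -1.0]]
wrist_force: [-5.0, -0.7, 18.1]
width: 0.003
```

```bash
python3 - <<'E'
from h import *
im,s=snap('wrist','w20');print(cl(s['ee_pos']),s['wrist_force'],s['clock'])
for i in range(3):
  optics.get_image('top'); print(status.get_state()['wrist_force'])
E
```

```text
[  0.7  35.6 107.3] [-5.01626097 -0.73855489 18.13394292] 40.35
[-4.91488351 -1.24413838 18.50084838]
[-4.56632664 -0.52832716 18.07233796]
[-5.27855007 -0.46757547 18.47305737]
```

View pics/w20.png

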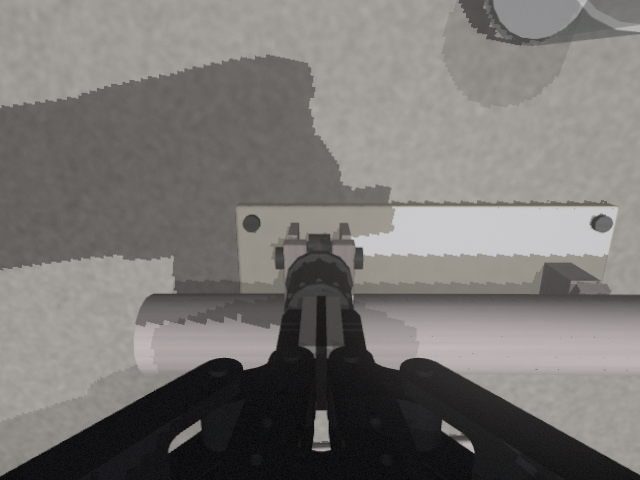

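A steady 18.3 N, mid-band. Retract straight up, gently at first.

Request:
servo_tool(gripper=[0,0,0,0,0,0,0,0,0,0], slide=[[0,0,-0.5],[0,0,-1.5],[0,0,-3],[0,0,-6],[0,0,-12],[0,0,-22],[0,0,-36],[0,0,-52],[0,0,-66],[0,0,-75]], angular=[[0,0,0],[0,0,0],[0,0,0],[0,0,0],[0,0,0],[0,0,0],[0,0,0],[0,0,0],[0,0,0],[0,0,0]])

```text
clock: 41.55
ee_pos: [0.4724, 0.0777, 0.1824]
ee_rot: [[0.982, 0.187, 0.002], [0.187, -0.982, 0.0], [0.002, 0.0, -1.0]]
wrist_force: [0.0, 0.8, 0.2]
width: 0.002
```

Request:
servo_tool(gripper=[0,0,0,0,0,0,0,0,0,0], slide=[[0,0,-5],[0,0,-10],[0,0,-15],[0,0,-20],[0,0,-20],[0,0,-20],[0,0,-20],[0,0,-20],[0,0,-20],[0,0,-20]], angular=[[0,0,0],[0,0,0],[0,0,0],[0,0,0],[0,0,0],[0,0,0],[0,0,0],[0,0,0],[0,0,0],[0,0,0]])

```text
clock: 42.55
ee_pos: [0.4717, 0.0775, 0.2003]
ee_rot: [[0.982, 0.187, -0.001], [0.187, -0.982, 0.0], [-0.001, -0.0, -1.0]]
wrist_force: [0.0, -0.2, 0.4]
width: 0.005
```

```bash
python3 - <<'E'
from h import *
im,s=snap('wrist','w21');print(cl(s['ee_pos']),s['wrist_force'],s['clock'])
snap('scene','s21'); crop('s21',220,200,140,120,5,'s21c'); crop('w21',270,180,120,110,6,'w21c')
for p in((0,48.5,105),(0,51,79),(-19.5,45.7,69),(19.5,45.7,69)):print(p,proj('wrist',W(*p),'w21'))
# tube ends & axis
E
```

```text
[ -0.4  35.5 200.3] [ 0.00598943 -0.16984293  0.36963372] 42.55
(0, 48.5, 105) [322.01023695 217.20632268]
(0, 51, 79) [321.9539391  203.42928418]
(-19.5, 45.7, 69) [293.01157066 207.85400249]
(19.5, 45.7, 69) [350.83403713 207.90983279]
```

View pics/w21.png

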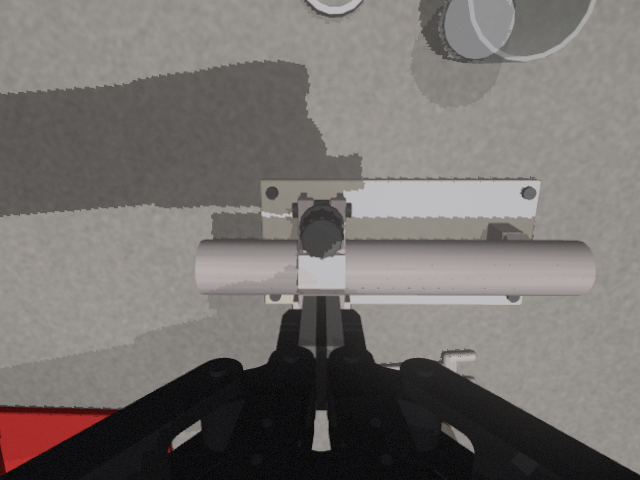

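View pics/w21c.png

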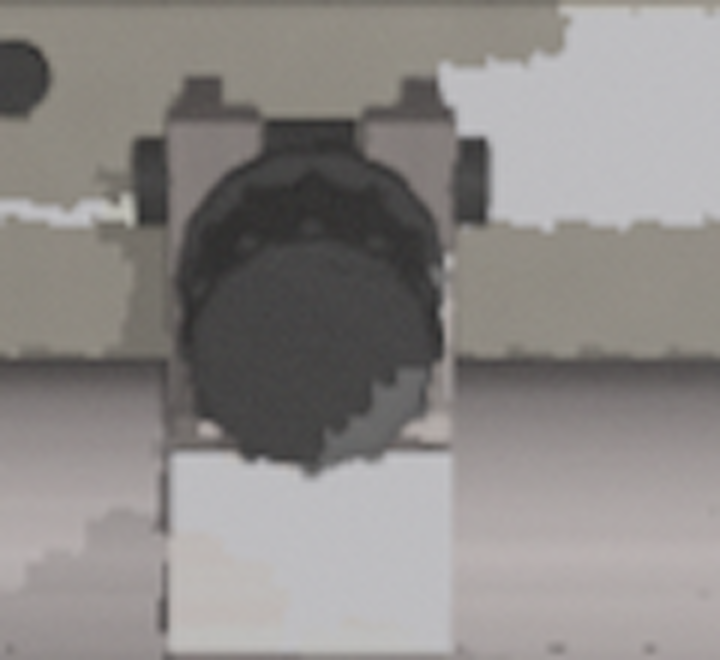

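View pics/s21c.png

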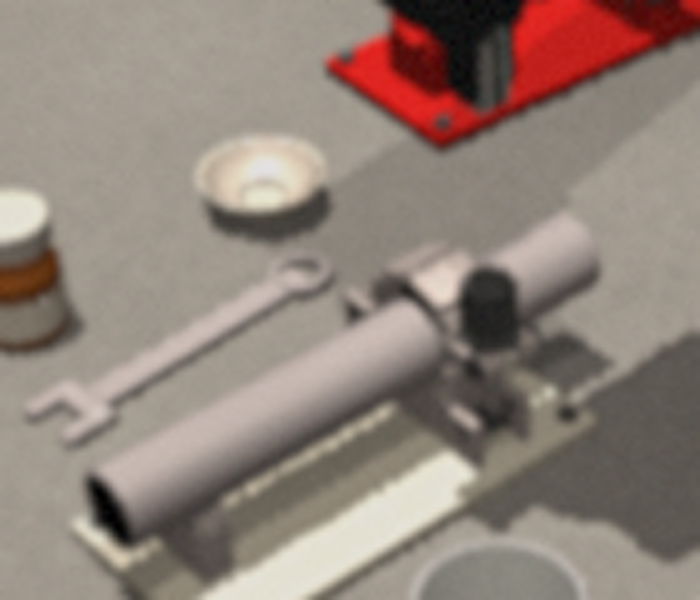

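```bash
python3 - <<'E'
from h import *
for f,u in(('w8',(184,303,631,300)),('w21',(197,267,594,267))):
  print(f,cl(onz('wrist',u[:2],.065,f)),cl(onz('wrist',u[2:],.065,f)))
s=status.get_state();print(s['clock'],s['wrist_force']); arm.hand_in()
E
```

```text
w8 [-88.7   2.6  65. ] [191.7   2.4  65. ]
w21 [-89.1   1.4  65. ] [192.2   1.9  65. ]
42.65 [0.15186078 0.41135568 0.24300709]
the job is handed in; nothing more can be done
```

The tube is clamped and the job is handed in at about 43 s. I never saw the judged contact forces directly; my checks are wrist-force readings and camera measurements.

**What I did**
- **Upper half:** I pinched the fork bosses and swung the half over. It met the tube at about 0.04 rad, and I stopped at about 15 N at the fork.
- **Bolt:** I gripped the cap, centred the bolt in the slot and swung it upright.
- **Cap:** I pushed the cap down with shut fingers until it bore on the fork and the push held steady at 18.3 N. Then I let go and moved clear.

**Last checks**
- **Bolt and cap:** In the wrist view the cap is upright to about 1–2°. The flange sits on the fork in the slot.
- **Tube:** It lies along the clamp axis. Its measured ends moved less than 1 mm between the half being shut and the end, and its middle is within about 2 mm of its place.
- **Bystanders:** The wrench, dish, jar and beaker looked unmoved in the last pictures. The ring was only partly in view and I did not measure any of them.
- **Arm:** It is clear of the clamp, reading about 0 N.

**What disagreed**
- **First swing:** The arm's position put the bolt upright, but the pictures showed it 5–6° short because the cap had slid in the pads. I regripped and finished it.
- **Sideways force:** During the final push the wrist also read about 5 N sideways.
- **Sliding force:** The wrist showed only 4–6 N as the cap slid, against the stated 7 N, so the true push may be a little above 18.3 N.

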